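# Set the guide roller of a coupon feed rail with a gauge, then feed in the coupons

## Task

Set up and load the coupon feed rail. Stand the thickness gauge on edge in the rail with one end of its blade between fence and guide roller, turn the eccentric bolt by its wing head until the roller is up to the blade with no more than about 1 mm of play, prove the fit by sliding the gauge along the lane floor clear of the roller, and put the gauge back in its stand. Then draw every coupon up out of the slotted rack, stand it in the entry end of the rail and slide it along the lane past the set roller, so that all end upright in the run-out behind the roller; do not lower any into the run-out from above, and leave the glassware and the timer alone.

Things in the scene. Friction and masses are not known exactly. Their poses are not given: they have to be found in the camera images.
- rail: fixed feed rail, aluminium base 344 x 72 x 10 mm with a 14 mm wide lane in which plates stand on edge. Origin on the underside at the roller station, below the fence's face; x along the lane from the open entry end (-115 mm) to the end stop (face at 205 mm), y across it, away from the roller. Fence face y = 0, top 35 mm above the bench; near wall: face y = -14, top 33 mm; tops chamfered
- lane_mouth (a point): point on the lane floor (10 mm above the bench) between fence and roller: x = 0, y = -5.5 mm of the rail, with the rail's axes. The near wall is open from x = -24 to 24 mm for the roller; entry lane x = -115 to -24, run-out x = 24 to 205 mm
- eccentric (a joint): turn of the eccentric bolt that carries the guide roller (28 mm across, from 3 to 19 mm above the lane floor), 0 to 3.14 rad, growing clockwise seen from above. Gap between fence and roller = 11.5 + 5 cos(value) mm: 16.5 at 0, 11.5 at 1.57, 6.5 at 3.14. Stays where it is left (friction 0.2 N m)
- wing (a point): point on the bolt's axis (rail x = 0, y = -25.5 mm), 53 mm above the bench, in its one-sided wing head: a bar 12 mm wide, 44 to 62 mm above the bench, lying along this point's y from -22 to 10 mm, with a pointer nib on the long -y end. It turns with the bolt: at joint value 0 the axes are the rail's, nib away from the fence; at 1.57 the bar lies along the lane, nib to the entry end
- gauge: thickness gauge, a steel plate 11 mm thick (y) standing on edge: blade 170 mm long (x = -85 to 85), 24 mm high, with a grip tab rising from its middle (x = -15 to 15) up to z = 70 mm. The same both ways round. Origin under the middle of the blade. 0.16 to 0.26 kg. Starts in its stand
- gauge_tab (a point): where to hold the gauge: on its grip tab, 58 mm above the gauge's origin. With only 25 to 30 mm of one blade end beyond the roller axis, the tab leaves room for a hand at the wing head
- gauge_stand: loose aluminium stand of the gauge, 196 x 52 x 29 mm, 0.9 kg; origin under its centre, x along its slot. Slot 14 mm wide and 176 mm long, its floor 7 mm above the bench, chamfered walls up to 29 mm. With the gauge in place the two origins lie above one another and their axes agree (either way round)
- rack: loose white plastic slotted rack, 180 x 66 x 40 mm, 0.9 kg; origin under its centre. Four slots at x = -66, -22, 22 and 66 mm, each 13 mm wide; slot floor 8 mm above the bench, comb walls to 40 mm
- coupon_1: aluminium test coupon, a plate 10 mm thick (x), 45 mm long (y) and 85 mm high, 0.08 to 0.14 kg, standing on edge in a slot of the rack (absent in some starts); origin under its centre
- coupon_2: aluminium test coupon, a plate 10 mm thick (x), 45 mm long (y) and 85 mm high, 0.08 to 0.14 kg, standing on edge in a slot of the rack (absent in some starts); origin under its centre
- coupon_3: aluminium test coupon, a plate 10 mm thick (x), 45 mm long (y) and 85 mm high, 0.08 to 0.14 kg, standing on edge in a slot of the rack (absent in some starts); origin under its centre
- coupon_4: aluminium test coupon, a plate 10 mm thick (x), 45 mm long (y) and 85 mm high, 0.08 to 0.14 kg, standing on edge in a slot of the rack (absent in some starts); origin under its centre
- cup: glass beaker, a bystander, 53 mm across, 70 mm high
- vial: glass vial with black cap, a bystander, 30 mm across, 68 mm high
- dish: small petri dish, a bystander, 61 mm across, 16 mm high
- clock: small bench timer, a bystander, 31 x 66 x 58 mm

How it is judged:
By the outcome, as a careful person would: the job done as asked, in the order asked, and still so for the second after the job is handed in, with the robot touching nothing.
Of coupon_1, coupon_2, coupon_3, coupon_4 only 3 to 4 are there at a start; the rules pass over those that are not, and their reading is None.
At some moment in a run one of rack, gauge_stand may be knocked a few centimetres aside while the robot is not near it.
It also fails if it takes over 200 s, if anything falls off the work surface, if the arm or the gripper's body presses on something with over 40 N, if the wrist force passes 120 N, or if a joint passes its speed limit or range.

## Robot

A 6-joint arm with a two-finger parallel gripper is mounted at the origin on the work surface; the furniture and walls round the work are solid. World frame = base frame: x ahead of the robot, y to its left, z up, the work surface at z = 0. Lengths are in m, angles in rad, forces in N, time in s.
With the tool pointing down it reaches from about 0.35 to 0.725 m from the base axis. Payload 6 kg.
Tool frame: the origin (TCP) lies midway between the tips of the shut fingers; the grasp point (between the pads) lies 19 mm behind it; z points along the fingers, y is the line along which they close (so a half turn about z gives the same grasp; the last joint's range is limited). The gripper opens to 85 mm and grips with 20 to 120 N. Pads are 22 mm wide; open, the fingers measure 114 mm over their backs; the gripper's body (76 mm by 85 mm) begins 54 mm behind the grasp point. The pads swing forward as they close: fully open they stand 13 mm farther back than shut.
Start: joints at [-0.829, 0.04, 0.085, 0, -1.615, -0.334], TCP at [0.238, -0.551, 0.231] pointing down, gripper open.
Joint ranges: [-2.56, 2.56], [-1.29, 2.01], [-1.08, 1.49], [-3.29, 1.98], [-2.81, -0.18], [-2.99, 2.99]. Speed limits (rad/s): [2.57, 2.57, 3.01, 3.14, 3.14, 3.14].

## Interface

Orientations are given as a unit quaternion [w, x, y, z].
In Python, from cell import * gives the robot as it stands.
- The arm moves only by the tool carry_out, never from a script. Its argument "targets" is a list of rows, each a list of 3 entries, a list of its own where there are three numbers: the shift along the world's x, y, z in shares of 500 mm (1.0 is 500 mm), then the turn, a rotation vector about the world's x, y, z in parts of the range, where 1.0 means 180 degrees, then the opening, from 0 (shut) to 1 (fully open). In form: [[[x, y, z], [wx, wy, wz], grip], ...]. A call has 1 to 10 rows; each row is the pose to reach, as a shift and turn from the pose commanded when the call began; what a row does not reach only later rows make up. A row lasts 1/8 s, in which the tool goes at most 62.5 mm and 10.7 degrees, less where a joint would pass 70% of its speed; a pose out of reach is approached as far as the arm can. Shift and turn numbers lie between -1 and 1, and a call with a number outside is refused. A call with a gripper value outside its range is refused whole. The fingers move at their own pace and stop on an object; "newtons" is the grip in N (left out, the last holds). Time passes only in rows, so rows that repeat a pose let the fingers close. It gives the time, the measured TCP pose, the force, the opening and the grip force at its end, in the units of the state.
- sense(): the state, without advancing time (a new reading comes with each control period).
- camera(name): name is "scene" or "top" or "wrist"; returns a dict with "img" (400x640x3 uint8, blue, green, red), "range_z" (400x640 float32, m along the optical axis (not along the pixel's ray), 0 where there is no reading), "camera_matrix" (3x3 intrinsics, pixels), "rvec" (rotation vector, rad) and "tvec" (3), from world to camera coordinates, as OpenCV has them; the wrist camera has in their place "tool_from_camera" (4x4, takes a point from camera to tool coordinates, whose origin is the TCP and whose axes are the flange's). Camera axes: x right, y down, z forward; pixel columns grow to the right and rows downward; lengths in m; the calibration is good to about 2 mm. A picture is of the moment at which its call begins: read the wrist's pose just before it.
- hand_in(): hands the job in; it is judged then, once.
The state is a dict: "clock": time; "qpos": joint angles; "joint_vel": joint speeds; "joint_torque": joint torques, N m; "ee_pos": TCP position; "tcp_rot": TCP orientation; "ft_force": force on the tool from outside, world axes, zero at the start; "moment": the same for the moment, N m; "width": finger opening in m; "grip_force": force on a finger pad.
Only numpy, scipy, OpenCV 4.12 (cv2) and the standard library are available. Lean on these libraries where they do the work, as an engineer would, in place of code of your own. Each camera call takes 0.05 s, during which the arm holds its last target. There are 200 camera calls.

## Working session

There is one attempt and no reset: what is moved stays moved. The work goes in short steps, Python scripts to look and compute and a tool call to move; the robot and the scene stay as the last step left them, time stands still between calls to the robot, and variables do not carry over. Pictures are saved under pics/ and viewed, at most 14 in all, crops included, and the job is handed in when it is done.

Besides the shell and the picture viewer there is one more tool, called after "Request:" as name(argument=value, ...), one argument or row to a line, values as JSON. carry_out: Moves the arm, as the interface text tells. Its arguments: {"type":"object","properties":{"targets":{"type":"array","items":{"type":"array"}},"newtons":{"type":"number"}},"required":["targets"]}

```bash
ls; mkdir -p pics; cat > h.py <<'E'
from cell import *
import numpy as np, cv2
from scipy.spatial.transform import Rotation as R
def world(c, s=None):
    K=c["camera_matrix"]; z=c["range_z"]; v,u=np.mgrid[0:z.shape[0],0:z.shape[1]]
    P=np.stack([(u-K[0,2])/K[0,0]*z,(v-K[1,2])/K[1,1]*z,z],-1)
    if "rvec" in c:
        M=cv2.Rodrigues(np.array(c["rvec"],float))[0]; t=np.array(c["tvec"],float).ravel()
        W=(P-t)@M
    else:
        T=np.array(c["tool_from_camera"]); q=s["tcp_rot"]
        Rt=R.from_quat([q[1],q[2],q[3],q[0]]).as_matrix()
        W=(P@T[:3,:3].T+T[:3,3])@Rt.T+np.array(s["ee_pos"])
    W[z==0]=np.nan
    return W
E
python3 - <<'E'
from h import *
s=sense(); print(s)
for n in("scene","top"):
    c=camera(n); cv2.imwrite(f"pics/{n}0.png",c["img"]); np.savez(f"{n}0.npz",W=world(c),img=c["img"])
    print(n,c["camera_matrix"].tolist(),np.ravel(c["rvec"]),np.ravel(c["tvec"]))
E
```

```text
pics
{'clock': 0.0, 'qpos': array([-8.29311440e-01,  4.08398206e-02,  8.37848629e-02, -5.01659520e-04,
       -1.61551919e+00, -3.33714260e-01]), 'joint_vel': array([-0.00111497, -0.00100519, -0.0004264 , -0.00026961, -0.00031591,
        0.0006896 ]), 'joint_torque': array([-1.35769893e-03, -3.68201995e+01,  3.47411156e+01,  6.93238646e+00,
       -5.44623937e-03,  7.02758065e-07]), 'ee_pos': array([ 0.23789289, -0.55044889,  0.23024128]), 'tcp_rot': array([-2.39948182e-04, -2.02486365e-01,  9.79284647e-01,  8.91840888e-04]), 'ft_force': array([ 0.52566476, -0.1121518 ,  0.50647918]), 'moment': array([-0.0803685 ,  0.0347113 ,  0.04585246]), 'grip_force': 0.0, 'width': 0.08553249203080207}
scene [[408.90121732227556, 0.0, 315.6641913379113], [0.0, 408.90121732227556, 194.63395991694452], [0.0, 0.0, 1.0]] [ 2.09882633 -0.30497792  0.16240762] [-0.47449969  0.15156131  1.1730803 ]
top [[451.8869830412485, 0.0, 315.5283248793961], [0.0, 451.8869830412485, 193.4317665021588], [0.0, 0.0, 1.0]] [ 1.92488465 -1.68951882  0.58761252] [-0.06697753  0.45350085  1.22892781]
```

View pics/scene0.png

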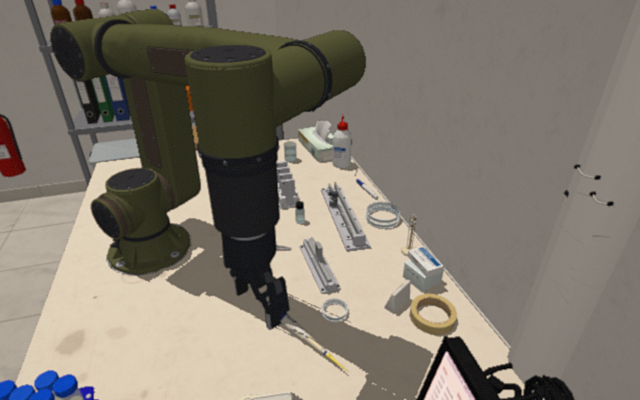

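View pics/top0.png

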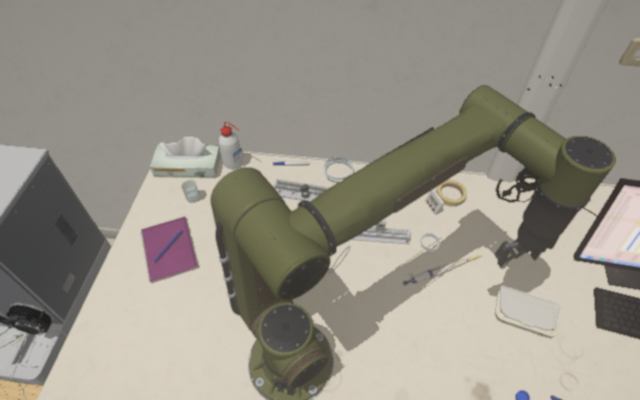

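The scene view shows the gauge stand about (320,265), the rail (345,215) with the wing at (335,195), the rack (287,185), the vial (299,210), the dish (335,310), the timer (400,297) and the cup (290,150). In the top view the arm covers most of this.

```bash
python3 - <<'E'
from h import *
W=np.load("scene0.npz")["W"]
for n,(u,v) in dict(standA=(306,243),standB=(330,288),railA=(327,188),railB=(360,244),wing=(334,195),rack1=(283,168),rack2=(290,203),vial=(299,210),dish=(335,303),clock=(400,297),cup=(290,150)).items(): print(n,W[v,u].round(3))
T=np.load("top0.npz")["W"]
for n,(u,v) in dict(rA=(278,188),wing=(305,190),sB=(408,237),).items(): print(n,T[v,u].round(3))
E
```

```text
standA [ 0.424 -0.144  0.028]
standB [ 0.439 -0.317  0.014]
railA [0.581 0.155 0.012]
railB [ 0.576 -0.171  0.01 ]
wing [0.566 0.034 0.056]
rack1 [0.436 0.193 0.093]
rack2 [0.435 0.098 0.011]
vial [ 0.441 -0.004  0.046]
dish [ 0.439 -0.355 -0.   ]
clock [ 0.577 -0.415  0.038]
cup [0.511 0.415 0.051]
rA [0.582 0.144 0.015]
wing [0.557 0.043 0.05 ]
sB [ 0.43  -0.31   0.019]
```

Careful with the scale: shifts go in shares of 500 mm and turns go in shares of 180 degrees. That gives: 480 mm / 500 = 0.96, 200 mm / 500 = 0.4, 66.6 degrees / 180 = 0.37.

Request:
carry_out(
  targets=[
    [[0.02,0.1,0.04],[0,0,0.0389],1],
    [[0.06,0.2,0.1],[0,0,0.0778],1],
    [[0.1,0.3,0.16],[0,0,0.1222],1],
    [[0.14,0.4,0.22],[0,0,0.1667],1],
    [[0.18,0.5,0.26],[0,0,0.2111],1],
    [[0.22,0.6,0.3],[0,0,0.2556],1],
    [[0.26,0.7,0.34],[0,0,0.3],1],
    [[0.3,0.8,0.34],[0,0,0.3444],1],
    [[0.324,0.9,0.34],[0,0,0.37],1],
    [[0.324,0.96,0.34],[0,0,0.37],1],
  ],
)

```text
clock: 1.35
ee_pos: [0.4003, -0.0685, 0.4004]
tcp_rot: [0.001, 0.708, -0.706, -0.001]
ft_force: [0.1, -0.7, -0.4]
width: 0.0859
grip_force: 0.0
```

```bash
python3 - <<'E'
from h import *
s=sense(); print(s["clock"],s["ee_pos"],s["tcp_rot"],s["qpos"])
c=camera("wrist"); cv2.imwrite("pics/w1.png",c["img"]); np.savez("w1.npz",W=world(c,s),img=c["img"]); print(c["tool_from_camera"])
c=camera("top"); cv2.imwrite("pics/top1.png",c["img"]);np.savez("top1.npz",W=world(c),img=c["img"])
E
```

```text
1.35 [ 0.40027035 -0.06850362  0.40041527] [ 5.46830295e-04  7.07983713e-01 -7.06228268e-01 -6.29639290e-04] [ 3.34945158e-01 -3.80892880e-01  3.38779985e-02 -7.16836725e-04
 -1.98710075e+00 -3.32751956e-01]
[[ 5.61806521e-04 -9.49554263e-01 -3.13602275e-01  8.02989252e-02]
 [ 9.99999842e-01  5.35564613e-04  1.69829033e-04  6.40576151e-04]
 [ 6.69239906e-06 -3.13602321e-01  9.49554414e-01 -1.42305026e-01]
 [ 0.00000000e+00  0.00000000e+00  0.00000000e+00  1.00000000e+00]]
```

View pics/w1.png

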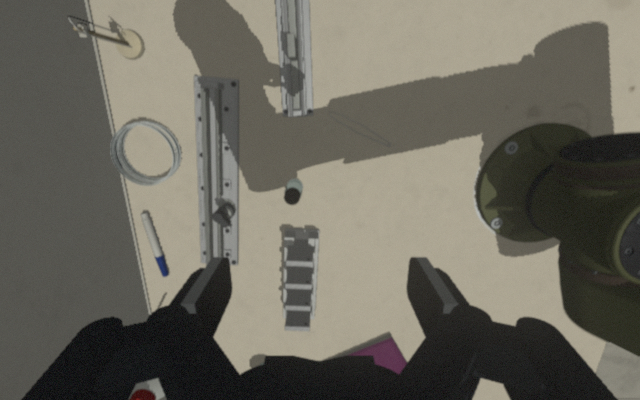

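The wrist view shows the rail (195–240, 75–265) with its wing at (224,212), the stand and gauge (275–312, 0–115), the vial (292,190) and the rack (282–318, 228–328).

```bash
python3 - <<'E'
from h import *
d=np.load("w1.npz"); W=d["W"]; img=d["img"]
# orthographic rectified height map: 1mm/px->2 px/mm, x 0.38..0.64, y -0.34..0.27
P=W.reshape(-1,3); C=img.reshape(-1,3)
cr=cv2.rotate(img[0:345,180:335],cv2.ROTATE_90_CLOCKWISE)
cv2.imwrite("pics/w1c.png",cv2.resize(cr,None,fx=2.3,fy=2.3,interpolation=cv2.INTER_CUBIC))
def box(n,x0,x1,y0,y1,z0,z1):
    m=(P[:,0]>x0)&(P[:,0]<x1)&(P[:,1]>y0)&(P[:,1]<y1)&(P[:,2]>z0)&(P[:,2]<z1); Q=P[m]
    if len(Q)<5: print(n,len(Q));return
    r=cv2.minAreaRect((Q[:,:2]*1000).astype(np.float32)); print(n,len(Q),"rect",np.round(r[0],1),np.round(r[1],1),round(r[2],2),"med",np.median(Q,0).round(4), "pct",np.percentile(Q,[2,98],axis=0).round(4).tolist())
box("table",.3,.38,-.2,-.1,-.02,.02)
box("rail",.50,.66,-.25,.25,.006,.04)
box("railtop",.50,.66,-.25,.25,.028,.04)
box("wing",.50,.66,-.0,.1,.046,.07)
box("stand",.38,.5,-.4,-.06,.02,.035)
box("gaugeblade",.38,.5,-.4,-.06,.025,.05)
box("gaugetab",.38,.5,-.4,-.06,.065,.1)
box("racktop",.38,.5,.05,.3,.033,.046)
box("rackall",.38,.5,.05,.3,.015,.046)
box("coup",.38,.5,.03,.3,.075,.11)
box("vial",.38,.5,-.05,.04,.05,.09)
E
```

```text
table 2992 rect [ 340. -150.] [99.  79.9] 89.97 med [ 0.3399 -0.1529  0.    ] pct [[0.3014, -0.1979, -0.002], [0.3783, -0.1023, 0.0069]]
rail 7532 rect [605.8 -11.2] [343.7 121. ] 85.32 med [ 0.5792 -0.043   0.0122] pct [[0.5389, -0.1753, 0.0079], [0.6491, 0.142, 0.0349]]
railtop 1649 rect [606.8 -11.7] [106.1 318.5] 0.2 med [ 0.5866 -0.0367  0.0321] pct [[0.5567, -0.1609, 0.0282], [0.6526, 0.133, 0.0369]]
wing 215 rect [563.8  47.7] [16.4 35.4] 50.03 med [0.5646 0.0454 0.0614] pct [[0.5529, 0.0332, 0.0476], [0.5778, 0.0612, 0.0639]]
stand 1882 rect [ 438.5 -202.3] [ 30.1 165. ] 1.96 med [ 0.4376 -0.1995  0.0277] pct [[0.4231, -0.2813, 0.0229], [0.454, -0.1233, 0.0323]]
gaugeblade 1570 rect [ 438.5 -202.1] [ 29.7 164.7] 1.92 med [ 0.4378 -0.2004  0.0285] pct [[0.4242, -0.2814, 0.0252], [0.453, -0.124, 0.0331]]
gaugetab 215 rect [ 438.7 -217.4] [11.3 29.5] 3.22 med [ 0.4381 -0.2172  0.0765] pct [[0.4331, -0.2317, 0.066], [0.4443, -0.2029, 0.0788]]
racktop 867 rect [435.8 177. ] [176.   62.1] 87.47 med [0.4227 0.1508 0.0401] pct [[0.4038, 0.0895, 0.0353], [0.4675, 0.2591, 0.0453]]
rackall 1043 rect [435.8 177. ] [176.   62.1] 87.47 med [0.4266 0.1366 0.0398] pct [[0.4038, 0.0892, 0.0177], [0.4673, 0.258, 0.045]]
coup 1110 rect [435.7 177.8] [143.7  44.9] 87.4 med [0.4357 0.1603 0.091 ] pct [[0.4133, 0.1064, 0.0756], [0.4579, 0.2462, 0.0946]]
vial 226 rect [444.3   4.1] [24.9 24.5] 43.59 med [0.444  0.0028 0.0678] pct [[0.4328, -0.008, 0.0539], [0.4555, 0.0161, 0.0696]]
```

View pics/w1c.png

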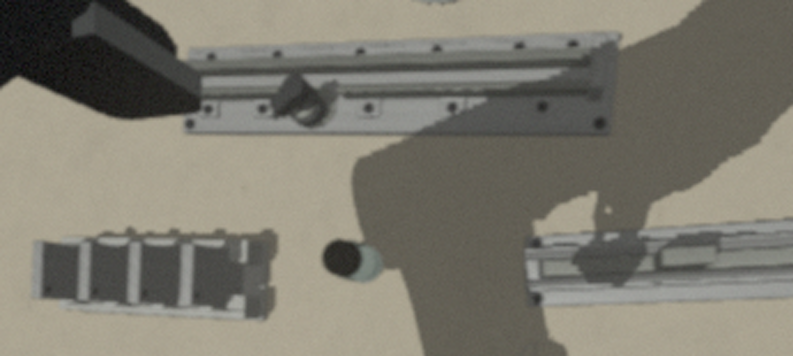

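Four coupons are in the rack, with tops at crop x≈38, 85, 135 and 187. The wing bar's nib points to about crop (295,85). I'll take a closer look at the rail.

To row units: -180 mm / 500 = -0.36, -135 mm / 500 = -0.27.

Request:
carry_out(
  targets=[
    [[0.09,0.02,-0.09],[0,0,0],1],
    [[0.18,0.04,-0.18],[0,0,0],1],
    [[0.27,0.06,-0.27],[0,0,0],1],
    [[0.36,0.08,-0.36],[0,0,0],1],
    [[0.36,0.08,-0.36],[0,0,0],1],
    [[0.36,0.08,-0.36],[0,0,0],1],
  ],
)

```text
clock: 2.2
ee_pos: [0.5799, -0.0317, 0.2212]
tcp_rot: [-0.001, -0.707, 0.708, -0.0]
ft_force: [-0.6, -0.5, 1.8]
width: 0.0856
grip_force: 0.0
```

```bash
cat >> h.py <<'E'
def snap(name):
    s=sense(); c=camera("wrist"); W=world(c,s); np.savez(name+".npz",W=W,img=c["img"]); return s,c,W
E
python3 - <<'E'
from h import *
s,c,W=snap("w2"); print(s["clock"],s["ee_pos"])
cv2.imwrite("pics/w2.png",c["img"])
# profile along x for y bins
for y0 in np.arange(-.16,.16,.04):
    m=(abs(W[...,1]-y0)<.002)&(W[...,0]>.52)&(W[...,0]<.635)
    Q=W[m]; Q=Q[np.argsort(Q[:,0])]
    print(round(y0,3)," ".join(f"{int(round(1000*x))}:{1000*np.median(Q[abs(Q[:,0]-x)<.001,2]):.0f}" for x in np.arange(.53,.622,.002) if (abs(Q[:,0]-x)<.001).any()))
E
```

```text
2.2 [ 0.57992723 -0.0316553   0.22116511]
-0.16 530:-0 532:-0 534:9 536:9 538:10 540:10 542:10 544:9 546:10 548:10 550:10 552:10 554:10 556:10 558:10 560:31 562:32 564:30 566:10 568:10 570:10 572:10 574:9 576:9 578:10 580:33 582:35 584:33 586:31 588:13 590:12 592:14 594:13 596:14 598:14 600:10 602:10 604:9 606:5 608:-0 610:-1 612:0 614:-0 616:-0 618:-0 620:-1
-0.12 530:-0 532:-0 534:-0 536:-0 538:10 540:10 542:10 544:10 546:10 548:11 550:11 552:10 554:10 556:11 558:9 560:10 562:19 564:33 566:32 568:27 570:10 572:10 574:10 576:10 578:10 580:10 582:10 584:33 586:34 588:33 590:31 592:14 594:14 596:14 598:14 600:14 602:13 604:10 606:10 608:10 610:-1 612:-0 614:-0 616:-0 618:-0 620:-0
-0.08 530:0 532:-0 534:-0 536:0 538:0 540:10 542:10 544:11 546:10 548:10 550:10 552:9 554:10 556:10 558:10 560:9 562:11 564:10 566:30 568:32 570:32 572:19 574:10 576:10 578:9 580:10 582:10 584:10 586:22 588:33 590:34 592:31 594:15 596:14 598:14 600:14 602:14 604:14 606:13 608:9 610:10 612:8 614:-1 616:0 618:-0 620:-0
-0.04 530:264 532:266 534:271 536:260 538:270 540:301 542:302 544:9 546:10 548:10 550:9 552:
[... 780 characters left out ...]
10 590:11 592:10 594:10 596:29 598:34 600:34 602:32 604:14 606:14 608:14 610:16 612:14 614:14 616:11 618:10 620:9
0.08 530:-0 532:-0 534:0 536:-0 538:-0 540:0 542:0 544:-0 546:-0 548:-0 566:13 568:13 570:12 572:12 574:13 576:13 578:13 580:32 582:32 584:31 586:11 588:10 590:10 592:10 594:10 596:10 598:10 600:33 602:34 604:34 606:31 608:14 610:14 612:15 614:14 616:14 618:14 620:10
0.12 530:0 532:1 534:-0 536:-0 538:-0 540:-0 542:0 544:-1 546:-0 548:0 550:-0 552:0 554:-0 556:8 558:10 560:10 562:11 564:10 566:10 568:11 570:9 572:10 574:9 576:10 578:11 580:10 582:31 584:32 586:32 588:18 590:10 592:10 594:10 596:10 598:11 600:10 602:11 604:33 606:35 608:32 610:32 612:14 614:14 616:14 618:14 620:14
```

View pics/w2.png

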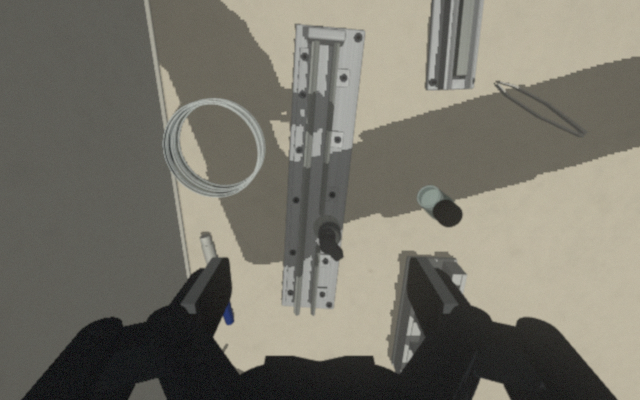

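The rail runs image-vertically from (330,30) to (308,312), tilted a few degrees, and its wing is at (330,240) with the nib towards the robot.

```bash
python3 - <<'E'
from h import *
W=np.load("w2.npz")["W"].reshape(-1,3)
ys=np.r_[np.arange(-.17,-.06,.004),np.arange(-.03,-.0,.004),np.arange(.085,.145,.004)]
L=[];F=[];B=[]
for y in ys:
    c=.592+.0857*(y+0)-.0055
    Q=W[(abs(W[:,1]-y)<.002)&(abs(W[:,0]-c)<.05)&(W[:,2]<.06)]
    lane=Q[(abs(Q[:,0]-c)<.0085)&(Q[:,2]<.0125)&(Q[:,2]>.007)]
    base=Q[Q[:,2]>.005]
    if len(lane)>8: L.append((y,lane[:,0].min(),lane[:,0].max()))
L=np.array(L); print(np.c_[L,L[:,2]-L[:,1]].round(4)[::3])
for k in(1,2):
    p=np.polyfit(L[:,0],L[:,k],1); r=L[:,k]-np.polyval(p,L[:,0]); print(p,r.std())
    g=abs(r)<1.5*r.std();p=np.polyfit(L[g,0],L[g,k],1);print(p)
c=.5865+.0857*W[:,1]
m=(W[:,2]>.005)&(W[:,2]<.04)&(abs(W[:,0]-c)<.05)&(abs(W[:,1])<.2)
m&=(W[:,0]<c+.028) # base
r=cv2.minAreaRect((W[m,:2]*1000).astype(np.float32));print(r)
m=(W[:,2]>.05)&(W[:,2]<.07)&(abs(W[:,0]-.565)<.04)&(abs(W[:,1]-.045)<.04)
r=cv2.minAreaRect((W[m,:2]*1000).astype(np.float32));print("wing",r,cv2.boxPoints(r))
m=(W[:,2]>.01)&(abs(W[:,0]-c)<.008); print("yend lane",W[m,1].max()); 
for y in np.arange(.12,.17,.004): print(round(y,3),np.nanmedian(W[m&(abs(W[:,1]-y)<.002),2]) if (m&(abs(W[:,1]-y)<.002)).any() else None,end=";")
for y in np.arange(-.19,-.15,.002): print(round(y,3),np.nanmedian(W[m&(abs(W[:,1]-y)<.001),2]) if (m&(abs(W[:,1]-y)<.001)).any() else None,end=";")
E
```

```text
[[-0.162   0.5653  0.5789  0.0136]
 [-0.15    0.5661  0.5799  0.0138]
 [-0.138   0.5671  0.581   0.0139]
 [-0.126   0.5681  0.5821  0.0141]
 [-0.114   0.5691  0.5822  0.0131]
 [-0.102   0.5701  0.5833  0.0133]
 [-0.09    0.5711  0.5845  0.0134]
 [-0.078   0.5722  0.5857  0.0136]
 [-0.066   0.5732  0.5869  0.0137]
 [-0.026   0.5766  0.5896  0.013 ]
 [-0.014   0.5778  0.591   0.0132]
 [-0.002   0.579   0.5923  0.0133]
 [ 0.093   0.5869  0.5999  0.013 ]
 [ 0.105   0.5882  0.6001  0.0119]
 [ 0.117   0.5884  0.6016  0.0133]
 [ 0.129   0.5898  0.6032  0.0134]
 [ 0.141   0.5912  0.6035  0.0123]]
[0.08420368 0.57883896] 0.00034332993211846566
[0.08462611 0.57882703]
[0.08244455 0.59198937] 0.00033784939490028417
[0.08264726 0.59202105]
((579.7215576171875, -9.415924072265625), (344.6438293457031, 68.3677978515625), 85.23426818847656)
wing ((564.060302734375, 46.689395904541016), (17.312667846679688, 36.13494110107422), 51.680763244628906) [[544.5178    51.10051 ]
 [572.86816   28.695312]
 [583.6028    42.278282]
 [555.25244   64.68348 ]]
yend lane 0.16012862152307464
0.12 0.01059923626162057;0.124 0.010756667489888266;0.128 0.01076656851337246;0.132 0.010676353453377974;0.136 0.01056214564139435;0.14 0.011115986966740876;0.144 0.010533470925079641;0.148 0.010765792760124848;0.152 0.010491209597668666;0.156 0.010628332477569377;0.16 0.010280187606876962;0.164 None;0.168 None;-0.19 None;-0.188 None;-0.186 None;-0.184 None;-0.182 None;-0.18 0.010732759863398375;-0.178 None;-0.176 None;-0.174 0.04266525817985431;-0.172 0.04324065319327647;-0.17 0.04388408763106054;-0.168 0.04401043407788287;-0.166 0.04374393107940519;-0.164 0.034480982849031686;-0.162 0.014399615933639642;-0.16 0.01102483554225378;-0.158 0.010688315809485788;-0.156 0.011909314506705154;-0.154 0.01061414003379621;-0.152 0.01067672533319966;-0.15 0.010837641930217412;
```

To row units: -205 mm / 500 = -0.41, -142 mm / 500 = -0.284, 2 degrees / 180 = 0.0111.

Request:
carry_out(
  targets=[
    [[-0.07,-0.11,0],[0,0,0],1],
    [[-0.14,-0.22,0],[0,0,0],1],
    [[-0.21,-0.33,0],[0,0,0.0056],1],
    [[-0.284,-0.41,0],[0,0,0.0111],1],
    [[-0.284,-0.41,0],[0,0,0.0111],1],
    [[-0.284,-0.41,0],[0,0,0.0111],1],
  ],
)

```text
clock: 3.0
ee_pos: [0.4378, -0.2361, 0.2235]
tcp_rot: [-0.001, 0.719, -0.695, 0.002]
ft_force: [0.3, 0.1, -0.3]
width: 0.0853
grip_force: 0.0
```

```bash
python3 - <<'E'
from h import *
s,c,W=snap("w3"); print(s["clock"],s["ee_pos"],s["tcp_rot"]); cv2.imwrite("pics/w3.png",c["img"])
W=W.reshape(-1,3)
def rect(n,x0,x1,y0,y1,z0,z1):
    m=(W[:,0]>x0)&(W[:,0]<x1)&(W[:,1]>y0)&(W[:,1]<y1)&(W[:,2]>z0)&(W[:,2]<z1); r=cv2.minAreaRect((W[m,:2]*1000).astype(np.float32));print(n,m.sum(),r, W[m,2].mean())
rect("tabtop",.40,.48,-.3,-.1,.070,.082)
rect("stand",.39,.49,-.34,-.1,.015,.035)
m=(W[:,2]>.024)&(W[:,2]<.036)&(abs(W[:,0]-.438)<.012)&(W[:,1]>-.32)&(W[:,1]<-.1)
A=[]
for y in np.arange(-.31,-.12,.006):
    Q=W[(abs(W[:,1]-y)<.003)&(abs(W[:,0]-.438)<.03)&(W[:,2]>.018)&(W[:,2]<.04)]
    if len(Q)>5: A.append((y,Q[:,0].min(),Q[:,0].max()))
A=np.array(A);print(A[::3].round(4));print(np.polyfit(A[:,0],A[:,1:].mean(1),1))
m=(W[:,2]>.07)&(W[:,2]<.082)&(abs(W[:,0]-.438)<.02)&(abs(W[:,1]+.217)<.03);Q=W[m];print(np.linalg.svd(Q[:,:2]-Q[:,:2].mean(0))[2][0],Q.mean(0))
E
```

```text
3.0 [ 0.43783545 -0.23606465  0.2234568 ] [-0.00124083  0.7187732  -0.69524146  0.00168853]
tabtop 333 ((438.615234375, -218.60321044921875), (11.094625473022461, 29.865013122558594), 1.6378787755966187) 0.07644943072774607
stand 3585 ((438.7939453125, -217.86610412597656), (30.026662826538086, 196.29470825195312), 1.9304416179656982) 0.027647682372503226
[[-0.31    0.4276  0.4564]
 [-0.292   0.4268  0.4561]
 [-0.274   0.4259  0.4546]
 [-0.256   0.4251  0.4543]
 [-0.238   0.4254  0.4539]
 [-0.22    0.4246  0.4536]
 [-0.202   0.4238  0.4533]
 [-0.184   0.4229  0.4516]
 [-0.166   0.4221  0.4513]
 [-0.148   0.4215  0.451 ]
 [-0.13    0.4218  0.4506]]
[-0.03327951  0.43151757]
[-0.03471915  0.99939711] [ 0.43894742 -0.21928766  0.07644943]
```

To row units: -177 mm / 500 = -0.354, -145 mm / 500 = -0.29.

Request:
carry_out(
  targets=[
    [[0.002,0.036,-0.1],[0,0,0],1],
    [[0.002,0.036,-0.2],[0,0,0],0.6],
    [[0.002,0.036,-0.29],[0,0,0],0.5],
    [[0.002,0.036,-0.354],[0,0,0],0.5],
    [[0.002,0.036,-0.354],[0,0,0],0.5],
    [[0.002,0.036,-0.354],[0,0,0],0.5],
  ],
)

```text
clock: 3.8
ee_pos: [0.4403, -0.2176, 0.0463]
tcp_rot: [-0.0, 0.72, -0.694, 0.001]
ft_force: [-0.4, -0.5, 1.8]
width: 0.0428
grip_force: 0.0
```

To row units: -1.5 mm / 500 = -0.003.

Request:
carry_out(
  targets=[
    [[-0.003,0,0],[0,0,0],0.5],
    [[-0.003,0,0],[0,0,0],0.1],
    [[-0.003,0,0],[0,0,0],0],
    [[-0.003,0,0],[0,0,0],0],
    [[-0.003,0,0],[0,0,0],0],
    [[-0.003,0,0],[0,0,0],0],
  ],
  newtons=50,
)

```text
clock: 4.55
ee_pos: [0.4379, -0.2179, 0.045]
tcp_rot: [-0.0, 0.719, -0.695, 0.001]
ft_force: [-0.2, 2.0, 5.8]
width: 0.0102
grip_force: 49.5
```

To row units: 202 mm / 500 = 0.404, 146 mm / 500 = 0.292, -6.7 degrees / 180 = -0.0372.

Request:
carry_out(
  targets=[
    [[0,0,0.016],[0,0,0],0],
    [[0,0,0.05],[0,0,0],0],
    [[0,0,0.1],[0,0,0],0],
    [[0.03,0.02,0.15],[0,0,-0.0056],0],
    [[0.1,0.09,0.17],[0,0,-0.0139],0],
    [[0.18,0.18,0.17],[0,0,-0.025],0],
    [[0.25,0.28,0.17],[0,0,-0.0372],0],
    [[0.292,0.36,0.17],[0,0,-0.0372],0],
    [[0.292,0.404,0.17],[0,0,-0.0372],0],
    [[0.292,0.404,0.17],[0,0,-0.0372],0],
  ],
)

```text
clock: 5.8
ee_pos: [0.5832, -0.0146, 0.1294]
tcp_rot: [-0.001, -0.678, 0.735, 0.0]
ft_force: [-0.5, 0.1, -2.5]
width: 0.0102
grip_force: 49.6
```

```bash
python3 - <<'E'
from h import *
s,c,W=snap("w4"); print(s["clock"],s["ee_pos"],s["tcp_rot"],s["width"]); cv2.imwrite("pics/w4.png",c["img"])
W=W.reshape(-1,3); A=[];B=[]
e=np.array(s["ee_pos"])
for y in np.arange(-.12,.08,.006):
    c0=.5854+.0835*y
    Q=W[(abs(W[:,1]-y)<.002)&(abs(W[:,0]-c0)<.02)&(W[:,2]>e[2]-.05)&(W[:,2]<e[2]-.015)]
    if len(Q)>5: A.append((y,Q[:,0].min(),Q[:,0].max(),c0,np.median(Q[:,2])))
    Q=W[(abs(W[:,1]-y)<.002)&(abs(W[:,0]-c0)<.035)&(W[:,2]<.04)]
    f=Q[(Q[:,2]>.0325)&(Q[:,0]>c0+.005)]
    if len(f)>4: B.append((y,f[:,0].min(),c0+.007))
print(np.array(A).round(4)); print(np.array(B).round(4))
E
```

```text
5.8 [ 0.58317872 -0.01460441  0.12942656] [-7.78715147e-04 -6.78078864e-01  7.34988650e-01  3.64270071e-04] 0.010164651389118944
[[-0.096   0.5712  0.5819  0.5774  0.114 ]
 [-0.09    0.5715  0.582   0.5779  0.1141]
 [-0.084   0.5718  0.5825  0.5784  0.1142]
 [-0.078   0.5722  0.5831  0.5789  0.1143]
 [-0.072   0.5726  0.5836  0.5794  0.1141]
 [-0.066   0.5741  0.5841  0.5799  0.1141]
 [-0.06    0.574   0.5847  0.5804  0.1143]
 [-0.054   0.576   0.5852  0.5809  0.114 ]
 [-0.048   0.5755  0.5858  0.5814  0.1142]
 [-0.042   0.5754  0.5858  0.5819  0.1142]
 [-0.036   0.5757  0.5864  0.5824  0.114 ]
 [-0.03    0.5761  0.5862  0.5829  0.1141]
 [ 0.042   0.5818  0.59    0.5889  0.1141]]
[[-0.12    0.5833  0.5824]
 [-0.114   0.5836  0.5829]
 [-0.108   0.5841  0.5834]
 [-0.102   0.5855  0.5839]
 [-0.096   0.5854  0.5844]
 [-0.09    0.5852  0.5849]
 [-0.084   0.5863  0.5854]
 [-0.078   0.5869  0.5859]
 [-0.072   0.587   0.5864]
 [-0.066   0.5882  0.5869]
 [-0.06    0.5888  0.5874]
 [-0.054   0.5892  0.5879]
 [-0.048   0.5892  0.5884]
 [-0.042   0.5897  0.5889]
 [-0.036   0.591   0.5894]
 [-0.03    0.5906  0.5899]
 [-0.024   0.5915  0.5904]
 [-0.018   0.5919  0.5909]
 [-0.012   0.5925  0.5914]
 [-0.006   0.5929  0.5919]
 [ 0.      0.5937  0.5924]
 [ 0.006   0.594   0.5929]
 [ 0.012   0.5945  0.5934]
 [ 0.018   0.5958  0.5939]
 [ 0.024   0.5956  0.5944]]
```

View pics/w4.png

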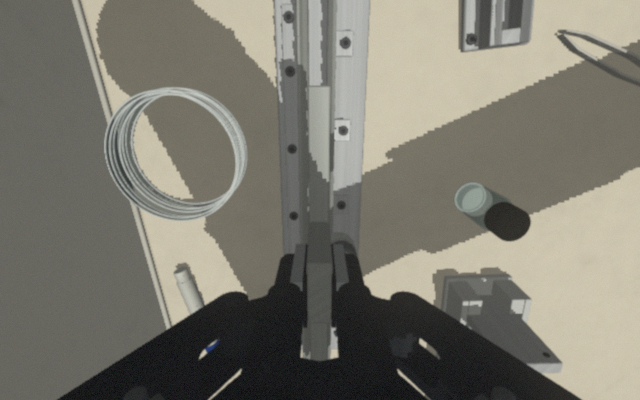

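The blade (309–331, 85–230) hangs over the lane about 1.2 mm toward the robot from the lane's centre. I'll correct that and lower it.

To row units: -66 mm / 500 = -0.132, 1.2 mm / 500 = 0.0024, 0.2 degrees / 180 = 0.0011.

Request:
carry_out(
  targets=[
    [[0.0024,-0.004,-0.04],[0,0,0.0011],0],
    [[0.0024,-0.004,-0.09],[0,0,0.0011],0],
    [[0.0024,-0.004,-0.11],[0,0,0.0011],0],
    [[0.0024,-0.004,-0.124],[0,0,0.0011],0],
    [[0.0024,-0.004,-0.132],[0,0,0.0011],0],
    [[0.0024,-0.004,-0.132],[0,0,0.0011],0],
  ],
)

```text
clock: 6.6
ee_pos: [0.5848, -0.0178, 0.0635]
tcp_rot: [0.0, -0.679, 0.735, -0.0]
ft_force: [-0.7, -0.7, -1.8]
width: 0.0103
grip_force: 49.5
```

To row units: -14 mm / 500 = -0.028, -12 mm / 500 = -0.024.

Request:
carry_out(
  targets=[
    [[0,0,-0.008],[0,0,0],0],
    [[0,0,-0.016],[0,0,0],0],
    [[0,0,-0.024],[0,0,0],0],
    [[0,0,-0.028],[0,0,0],0],
    [[0,0,-0.028],[0,0,0],0],
  ],
)

```text
clock: 7.22
ee_pos: [0.5846, -0.0178, 0.049]
tcp_rot: [-0.0, -0.679, 0.735, 0.0]
ft_force: [-0.1, 0.5, -2.7]
width: 0.0103
grip_force: 49.5
```

To row units: -2 mm / 500 = -0.004, -1 mm / 500 = -0.002.

Request:
carry_out(
  targets=[
    [[0,0,-0.002],[0,0,0],0],
    [[0,0,-0.004],[0,0,0],0],
    [[0,0,-0.004],[0,0,0],0],
  ],
)

```text
clock: 7.6
ee_pos: [0.5849, -0.0178, 0.0481]
tcp_rot: [0.0, -0.679, 0.734, -0.0]
ft_force: [-1.9, 0.8, 2.8]
width: 0.0103
grip_force: 50.1
```

To row units: 110 mm / 500 = 0.22, 100 mm / 500 = 0.2, 56.5 degrees / 180 = 0.3139.

Request:
carry_out(
  targets=[
    [[0,0,0],[0,0,0],0.4],
    [[0,0,0],[0,0,0],0.4],
    [[0,0,0.03],[0,0,0],0.4],
    [[0,0,0.1],[0,0,0],0.4],
    [[-0.01,0.02,0.18],[0,0,0.05],0.4],
    [[-0.02,0.06,0.2],[0,0,0.1056],0.4],
    [[-0.03,0.12,0.22],[0,0,0.1611],0.4],
    [[-0.03,0.12,0.22],[0,0,0.2167],0.4],
    [[-0.03,0.12,0.22],[0,0,0.2722],0.4],
    [[-0.03,0.12,0.22],[0,0,0.3139],0.4],
  ],
)

```text
clock: 8.85
ee_pos: [0.5699, 0.0423, 0.1586]
tcp_rot: [-0.0, 0.946, -0.323, 0.001]
ft_force: [-0.3, -0.7, -0.3]
width: 0.0342
grip_force: 0.0
```

```bash
python3 - <<'E'
from h import *
s,c,W=snap("w5"); print(s["clock"],s["ee_pos"],s["tcp_rot"],s["width"]); cv2.imwrite("pics/w5.png",c["img"])
W=W.reshape(-1,3)
m=(W[:,2]>.058)&(W[:,2]<.068)&(abs(W[:,0]-.565)<.04)&(abs(W[:,1]-.045)<.04)
r=cv2.minAreaRect((W[m,:2]*1000).astype(np.float32));print("wing",m.sum(),r,cv2.boxPoints(r).round(1).tolist())
m=(W[:,2]>.07)&(W[:,2]<.09)&(abs(W[:,0]-.585)<.04)&(abs(W[:,1]+.02)<.06)
if m.sum()>10: print("tab",cv2.minAreaRect((W[m,:2]*1000).astype(np.float32)))
E
```

```text
8.85 [0.56990683 0.04232626 0.15864415] [-2.96766634e-04  9.46244949e-01 -3.23450125e-01  6.51481469e-04] 0.03422911186929616
wing 575 ((566.132568359375, 46.15541076660156), (16.860511779785156, 31.27989959716797), 43.99824142456055) [[549.2000122070312, 51.599998474121094], [570.9000244140625, 29.0], [583.0999755859375, 40.79999923706055], [561.2999877929688, 63.29999923706055]]
tab ((584.6686401367188, -18.316848754882812), (29.976531982421875, 11.639949798583984), 85.24903106689453)
```

View pics/w5.png

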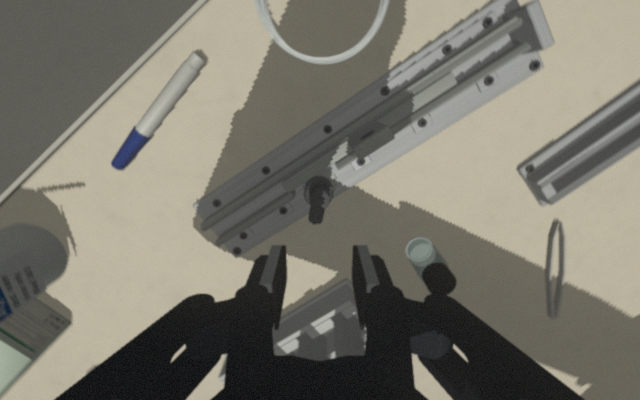

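```bash
python3 - <<'E'
from h import *
d=np.load("w5.npz"); img=d["img"]; W=d["W"]
cv2.imwrite("pics/w5c.png",cv2.resize(cv2.convertScaleAbs(img[165:240,270:370],alpha=2),None,fx=8,fy=8,interpolation=cv2.INTER_CUBIC))
P=W.reshape(-1,3); 
# ascii height map
X=np.arange(.590,.544,-.002); Y=np.arange(.024,.072,.002)
for y in Y: print(f"{y:.3f}"," ".join((lambda q:f"{1000*np.median(q):3.0f}" if len(q) else " ..")(P[(abs(P[:,0]-x)<.001)&(abs(P[:,1]-y)<.001),2]) for x in X))
E
```

```text
0.024  34  34  34  35  33 252 250 245 242  10  10  10 183 196 199   9  10   9   9   9  10   9   0
0.026  34  33  33  34  34  ..  10  11  11 238 233  11  10 179 189 198  11  10  10   9   9  10   0
0.028  34  34  34  34  32  ..  11  10 242 240 233  11  11  12 172 186 197 197   9  10  10   9  ..
0.030  34  34  34  33  ..  ..  11 241 241 237 231  12  11  11  11  11 181 195 197   9  10   8   0
0.032  34  34  34  34  ..  ..  11 241 239 232  12  21  13  14  11  10  11 181 187 196   9  ..   0
0.034  34  34  34  34  ..  .. 241 240 232  38  35  51  37  29  28  13  11  11 180 185 197   8  -1
0.036  34  34  33  34  .. 242 240 234  62  62  62  63  62  62  35  29  28  11  10 175 182  ..  -0
0.038 251  34  33  34 243 241 236  61  63  63  62  62  62  62  62  34  32  29  10   9  10  ..   1
0.040 247 246  34  35 241 238  61  62  62  63  62  63  62  62  62  ..  33  29  ..  10   9  ..  -0
0.042 242 243  34 241 239 232  51  62  63  62  62  62  62  62  63  ..  ..  ..  29  ..  10  ..   0
0.044 238  34 237 239 234  27  50  62  62  63  63  62  62  63  62  60  ..  ..  29  ..  ..  ..  -0
0.046 128  33  34 233 
[... 551 characters left out ...]
..  ..  ..  ..
0.058 179  34  34  .. 198 198 186 184  21  29  29  33  33  60  61  62  61  61  ..  ..  ..  ..  ..
0.060 177  34  34  ..  ..  10 197 194 183  10  29  29  ..  28  59  61  61  ..  ..  ..  ..  ..  ..
0.062  34  34  34  ..  ..   9  10 197 196 184  10  ..  ..  ..  ..  58  ..  ..  50  50  ..  ..  ..
0.064  34  34  34  ..  ..  10  11  10  10 196  10  10  10  ..  10  10  10  ..  50  ..  ..  ..  ..
0.066 213  34  33  29  25  23  20  10  10  10  11  10   9  10  10  10  11   9  ..  ..  ..  ..  ..
0.068 213 213  ..  26  30  32  31  10  10   9  10  10  10  10  10  10  10  10   9  ..  ..  ..  ..
0.070 214 214 214  26  30  32  31  12  10  10  10  10  10  10  10  10  10  10  11  10  ..  ..  ..
```

View pics/w5c.png

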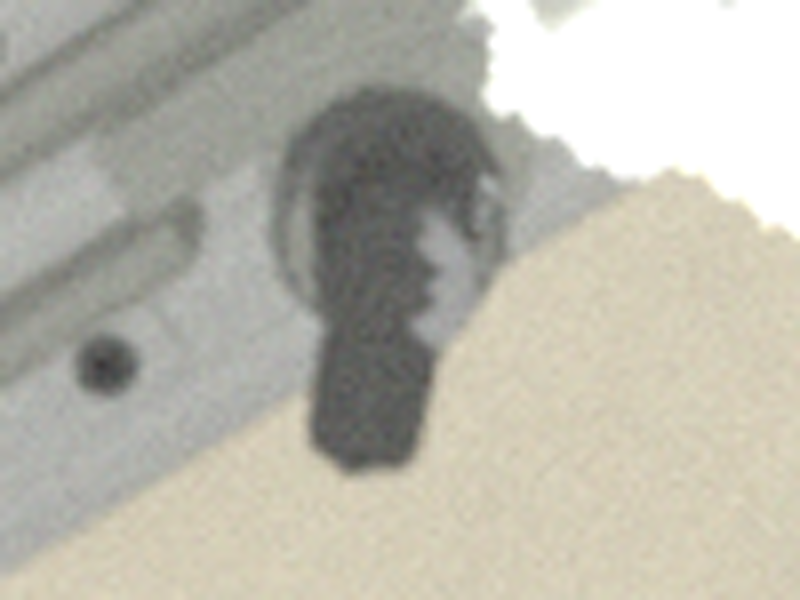

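The crop shows a round hub at crop (390,195) and a bar about 14 px wide, running down to its tip at crop (362,465). The nib direction is therefore about 136°, or value ≈ 0.68. I'll grip the bar outboard of the hub.

To row units: -116 mm / 500 = -0.232, 12.7 mm / 500 = 0.0254, -5.7 degrees / 180 = -0.0317.

Request:
carry_out(
  targets=[
    [[-0.024,0.0254,-0.04],[0,0,-0.0317],0.4],
    [[-0.024,0.0254,-0.12],[0,0,-0.0317],0.4],
    [[-0.024,0.0254,-0.19],[0,0,-0.0317],0.4],
    [[-0.024,0.0254,-0.232],[0,0,-0.0317],0.4],
    [[-0.024,0.0254,-0.232],[0,0,-0.0317],0.4],
  ],
)

```text
clock: 9.52
ee_pos: [0.5568, 0.0546, 0.0403]
tcp_rot: [0.001, 0.928, -0.373, -0.001]
ft_force: [-0.2, 0.3, 0.8]
width: 0.0342
grip_force: 0.0
```

Request:
carry_out(
  targets=[
    [[0,0,0],[0,0,0],0.2],
    [[0,0,0],[0,0,0],0],
    [[0,0,0],[0,0,0],0],
    [[0,0,0],[0,0,0],0],
  ],
  newtons=30,
)

```text
clock: 10.02
ee_pos: [0.5585, 0.055, 0.0433]
tcp_rot: [-0.001, 0.928, -0.373, 0.001]
ft_force: [-2.5, -1.4, 6.5]
width: 0.0118
grip_force: 29.4
```

To row units: 11.9 mm / 500 = 0.0238, 10.4 mm / 500 = 0.0208, -45 degrees / 180 = -0.25.

Request:
carry_out(
  targets=[
    [[0.0022,0.002,0],[0,0,-0.0278],0],
    [[0.0044,0.004,0],[0,0,-0.0556],0],
    [[0.0068,0.0056,0],[0,0,-0.0833],0],
    [[0.0094,0.007,0],[0,0,-0.1111],0],
    [[0.015,0.009,0],[0,0,-0.1667],0],
    [[0.0208,0.0102,0],[0,0,-0.2222],0],
    [[0.0238,0.0104,0],[0,0,-0.25],0],
    [[0.0238,0.0104,0],[0,0,-0.25],0],
  ],
)

```text
clock: 11.02
ee_pos: [0.5705, 0.0594, 0.0433]
tcp_rot: [-0.0, 0.715, -0.7, 0.001]
ft_force: [0.2, -4.1, 5.6]
width: 0.0112
grip_force: 29.3
```

```bash
python3 - <<'E'
from h import *
s=sense(); print(s["moment"],s["ft_force"],s["tcp_rot"],s["ee_pos"],s["width"])
q=s["tcp_rot"];y=R.from_quat([q[1],q[2],q[3],q[0]]).apply([0,1,0]);print(np.degrees(np.arctan2(y[1],y[0])))
E
```

```text
[-1.26160526  0.52053852  0.07388473] [ 0.16724051 -4.1048706   5.63095335] [-3.22260935e-04  7.14542735e-01 -6.99590619e-01  1.24146692e-03] [0.570518   0.05936536 0.04328525] 0.011206615927688885
-178.78834609395764
```

To row units: 2.3 mm / 500 = 0.0046, 1.6 mm / 500 = 0.0032, -8.5 degrees / 180 = -0.0472.

Request:
carry_out(
  targets=[
    [[0.0016,0.0001,0],[0,0,-0.0167],0],
    [[0.0032,0,0],[0,0,-0.0333],0],
    [[0.0046,-0.0002,0],[0,0,-0.0472],0],
    [[0.0046,-0.0002,0],[0,0,-0.0472],0],
  ],
)

```text
clock: 11.52
ee_pos: [0.573, 0.0592, 0.0433]
tcp_rot: [0.001, -0.661, 0.75, -0.001]
ft_force: [-0.0, -3.4, 5.1]
width: 0.0113
grip_force: 29.2
```

```bash
cat >> h.py <<'E'
def yaw():
    s=sense(); q=s["tcp_rot"];y=R.from_quat([q[1],q[2],q[3],q[0]]).apply([0,1,0]); return np.degrees(np.arctan2(y[1],y[0]))%360
E
python3 -c "
from h import *
s=sense(); print(s['moment'],s['ft_force'],yaw())"
```

```text
[-1.3314373   0.05403525  0.14766899] [-0.02030011 -3.40349126  5.09264019] 172.7489873861828
```

To row units: 95 mm / 500 = 0.19, 70 mm / 500 = 0.14.

Request:
carry_out(
  targets=[
    [[0,0,0],[0,0,0],0.35],
    [[0,0,0],[0,0,0],0.35],
    [[0,0,0.06],[0,0,0],0.35],
    [[0,-0.04,0.14],[0,0,0],0.35],
    [[0,-0.07,0.19],[0,0,0],0.35],
    [[0,-0.07,0.19],[0,0,0],0.35],
  ],
)

```text
clock: 12.28
ee_pos: [0.573, 0.0247, 0.1388]
tcp_rot: [0.002, -0.661, 0.751, -0.001]
ft_force: [-0.0, 0.1, -0.1]
width: 0.0299
grip_force: 0.0
```

```bash
python3 - <<'E'
from h import *
s,c,W=snap("w6"); img=c["img"]; print(s["clock"],s["ee_pos"],yaw())
P=W.reshape(-1,3)
m=(P[:,2]>.057)&(P[:,2]<.068)&(abs(P[:,0]-.57)<.03)&(abs(P[:,1]-.05)<.04)
Q=P[m]; print(Q[:,:2].min(0),Q[:,:2].max(0))
for y in np.arange(.03,.072,.003):
    q=Q[abs(Q[:,1]-y)<.0015]
    if len(q)>3: print(round(y,3),q[:,0].min().round(4),q[:,0].max().round(4),q[:,0].mean().round(4),len(q))
K=c["camera_matrix"]
v,u=np.where(m.reshape(400,640)); print(u.min(),u.max(),v.min(),v.max())
u0,v0=int(u.mean()),int(v.mean()); print(u0,v0)
cv2.imwrite("pics/w6c.png",cv2.resize(cv2.convertScaleAbs(img[max(0,v0-60):v0+50,u0-65:u0+65],alpha=1.8),None,fx=6,fy=6,interpolation=cv2.INTER_CUBIC)[:600])
E
```

```text
12.275 [0.5730249  0.02473517 0.13879769] 172.72989175105675
[0.56159807 0.0316566 ] [0.57867414 0.06360851]
0.033 0.5643 0.5746 0.5696 67
0.036 0.5631 0.5773 0.57 75
0.039 0.5619 0.5785 0.5701 85
0.042 0.5616 0.5786 0.57 75
0.045 0.5626 0.5783 0.5705 70
0.048 0.5636 0.577 0.5705 55
0.051 0.5655 0.5769 0.5712 47
0.054 0.5658 0.5773 0.5718 51
0.057 0.5661 0.5784 0.5719 51
0.06 0.5674 0.5787 0.5731 49
0.063 0.5677 0.5773 0.5722 19
314 336 215 253
324 233
```

View pics/w6c.png

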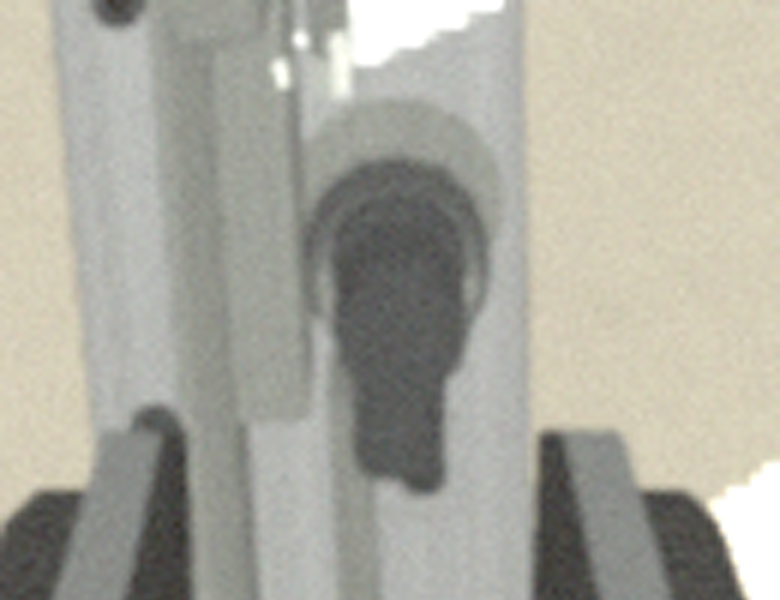

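The crop shows the bar lying along the lane with its nib to the entry end. The grey roller ring's left edge (303) is right at the blade's edge (~300), so the roller is up to the blade. Next I'll regrip the gauge.

To row units: -89 mm / 500 = -0.178, 11.7 mm / 500 = 0.0234, 2.5 degrees / 180 = 0.0139.

Request:
carry_out(
  targets=[
    [[0.0234,-0.086,0],[0,0,0.0139],0.35],
    [[0.0234,-0.086,-0.06],[0,0,0.0139],0.35],
    [[0.0234,-0.086,-0.13],[0,0,0.0139],0.35],
    [[0.0234,-0.086,-0.178],[0,0,0.0139],0.35],
    [[0.0234,-0.086,-0.178],[0,0,0.0139],0.35],
    [[0.0234,-0.086,-0.178],[0,0,0.0139],0],
    [[0.0234,-0.086,-0.178],[0,0,0.0139],0],
    [[0.0234,-0.086,-0.178],[0,0,0.0139],0],
    [[0.0234,-0.086,-0.178],[0,0,0.0139],0],
  ],
  newtons=40,
)

```text
clock: 13.45
ee_pos: [0.5845, -0.0178, 0.0481]
tcp_rot: [0.001, -0.677, 0.736, -0.001]
ft_force: [3.8, -0.1, -1.4]
width: 0.0105
grip_force: 41.1
```

To row units: -50 mm / 500 = -0.1, -3.8 mm / 500 = -0.0076.

Request:
carry_out(
  targets=[
    [[-0.0008,-0.01,-0.0014],[0,0,0],0],
    [[-0.0016,-0.02,-0.0014],[0,0,0],0],
    [[-0.0026,-0.032,-0.0014],[0,0,0],0],
    [[-0.0036,-0.044,-0.0014],[0,0,0],0],
    [[-0.0046,-0.056,-0.0014],[0,0,0],0],
    [[-0.0056,-0.068,-0.0014],[0,0,0],0],
    [[-0.0066,-0.08,-0.0014],[0,0,0],0],
    [[-0.0076,-0.092,-0.0014],[0,0,0],0],
    [[-0.0084,-0.1,-0.0014],[0,0,0],0],
    [[-0.0084,-0.1,-0.0014],[0,0,0],0],
  ],
)

```text
clock: 14.7
ee_pos: [0.5796, -0.068, 0.048]
tcp_rot: [0.001, -0.678, 0.736, -0.0]
ft_force: [1.0, 3.3, 6.0]
width: 0.0101
grip_force: 42.2
```

To row units: -150 mm / 500 = -0.3, -141 mm / 500 = -0.282, 6.6 degrees / 180 = 0.0367.

Request:
carry_out(
  targets=[
    [[0,0,0.03],[0,0,0],0],
    [[0,0,0.09],[0,0,0],0],
    [[0,0,0.16],[0,0,0],0],
    [[-0.06,-0.06,0.18],[0,0,0.0083],0],
    [[-0.14,-0.14,0.18],[0,0,0.0167],0],
    [[-0.22,-0.22,0.18],[0,0,0.0261],0],
    [[-0.276,-0.28,0.18],[0,0,0.0367],0],
    [[-0.282,-0.3,0.18],[0,0,0.0367],0],
    [[-0.282,-0.3,0.18],[0,0,0.0367],0],
    [[-0.282,-0.3,0.18],[0,0,0.0367],0],
  ],
)

```text
clock: 15.95
ee_pos: [0.4384, -0.2174, 0.136]
tcp_rot: [0.0, 0.719, -0.695, -0.001]
ft_force: [-0.6, -0.2, -3.2]
width: 0.0103
grip_force: 41.0
```

```bash
cat > st.py <<'E'
from h import *
s,c,W=snap("w7"); e=s["ee_pos"]; print(s["clock"],e,yaw())
P=W.reshape(-1,3); A=[];B=[]
for y in np.arange(-.36,-.14,.006):
    Q=P[(abs(P[:,1]-y)<.0025)&(abs(P[:,0]-.438)<.06)&(P[:,2]>.02)&(P[:,2]<.034)]
    if len(Q)>8: A.append((y,Q[:,0].min(),Q[:,0].max()))
    Q=P[(abs(P[:,1]-y)<.0025)&(abs(P[:,0]-e[0])<.015)&(P[:,2]>e[2]-.024)&(P[:,2]<e[2]-.008)]
    if len(Q)>8: B.append((y,Q[:,0].min(),Q[:,0].max(),np.median(Q[:,2])))
A=np.array(A);B=np.array(B);print(A[::2].round(4));print(B[::2].round(4))
for n,X in(("stand",A),("blade",B)):
    p=np.polyfit(X[:,0],X[:,1:3].mean(1),1);print(n,p,"x at -.218,-.26:",np.polyval(p,[-.218,-.26]))
print("yends stand",A[[0,-1],0],"blade",B[[0,-1],0])
m=(P[:,2]>.02)&(P[:,2]<.034)&(abs(P[:,0]-.438)<.07)&(P[:,1]<-.1)&(P[:,1]>-.4)
print(cv2.minAreaRect((P[m,:2]*1000).astype(np.float32)))
m=(P[:,2]>e[2]-.024)&(P[:,2]<e[2]-.008)&(abs(P[:,0]-e[0])<.02);print("blade ymin",P[m,1].min())
E
python3 st.py
```

```text
15.95 [ 0.43835282 -0.21743189  0.13597941] 181.907770948033
[[-0.318   0.4268  0.4553]
 [-0.306   0.4263  0.456 ]
 [-0.294   0.4257  0.4558]
 [-0.282   0.4259  0.4548]
 [-0.27    0.4252  0.4547]
 [-0.258   0.4246  0.4545]
 [-0.246   0.4241  0.4535]
 [-0.234   0.4243  0.4533]
 [-0.222   0.4237  0.4531]
 [-0.21    0.4231  0.453 ]
 [-0.198   0.4225  0.4519]
 [-0.186   0.4229  0.4517]
 [-0.174   0.4222  0.4515]]
[[-0.3     0.4354  0.4462  0.1217]
 [-0.288   0.4349  0.4455  0.1217]
 [-0.276   0.4345  0.4452  0.1218]
 [-0.264   0.4344  0.445   0.1218]
 [-0.252   0.4339  0.4447  0.1217]
 [-0.24    0.4333  0.4439  0.1218]
 [-0.162   0.4313  0.4414  0.122 ]
 [-0.15    0.4308  0.4411  0.1219]]
stand [-0.03238298  0.43113748] x at -.218,-.26: [0.43819697 0.43955705]
blade [-0.03157501  0.43123205] x at -.218,-.26: [0.4381154  0.43944155]
yends stand [-0.318 -0.174] blade [-0.3   -0.144]
((439.0400390625, -243.4635009765625), (30.05289649963379, 145.86575317382812), 1.9116753339767456)
blade ymin -0.3031165962347079
```

To row units: -91.5 mm / 500 = -0.183, -90.5 mm / 500 = -0.181.

Request:
carry_out(
  targets=[
    [[0,0,-0.06],[0,0,0],0],
    [[0,0,-0.12],[0,0,0],0],
    [[0,0,-0.136],[0,0,0],0],
    [[0,0,-0.15],[0,0,0],0],
    [[0,0,-0.164],[0,0,0],0],
    [[0,0,-0.176],[0,0,0],0],
    [[0,0,-0.181],[0,0,0],0],
    [[0,0,-0.183],[0,0,0],0],
    [[0,0,-0.183],[0,0,0],0],
  ],
)

```text
clock: 17.12
ee_pos: [0.4384, -0.218, 0.0453]
tcp_rot: [-0.0, 0.718, -0.696, 0.0]
ft_force: [0.7, -0.7, -2.0]
width: 0.0108
grip_force: 40.9
```

To row units: 190 mm / 500 = 0.38, 165 mm / 500 = 0.33, 40 degrees / 180 = 0.2222.

Request:
carry_out(
  targets=[
    [[0,0,-0.002],[0,0,0],0],
    [[0,0,-0.002],[0,0,0],0.35],
    [[0,0,-0.002],[0,0,0],0.35],
    [[0,0,0.02],[0,0,0],0.35],
    [[0,0,0.1],[0,0,0],0.35],
    [[0,0,0.2],[0,0,0],0.35],
    [[0,0.08,0.3],[0,0,0.0556],0.35],
    [[0,0.18,0.33],[0,0,0.1111],0.35],
    [[0,0.28,0.33],[0,0,0.1667],0.35],
    [[0,0.38,0.33],[0,0,0.2222],0.35],
  ],
)

```text
clock: 18.38
ee_pos: [0.4383, -0.0266, 0.2115]
tcp_rot: [-0.001, 0.914, -0.405, 0.001]
ft_force: [0.4, 0.3, -0.3]
width: 0.0299
grip_force: 0.0
```

To row units: 205 mm / 500 = 0.41, 200 mm / 500 = 0.4, 45.5 degrees / 180 = 0.2528.

Request:
carry_out(
  targets=[
    [[0,0.1,0],[0,0,0.0556],0.35],
    [[0,0.2,0],[0,0,0.1111],0.35],
    [[0,0.3,0],[0,0,0.1667],0.35],
    [[0,0.38,0],[0,0,0.2222],0.35],
    [[0,0.4,0],[0,0,0.2528],0.35],
    [[0,0.41,0],[0,0,0.2528],0.35],
    [[0,0.41,0],[0,0,0.2528],0.35],
  ],
)

```text
clock: 19.25
ee_pos: [0.4384, 0.1769, 0.2105]
tcp_rot: [-0.0, 1.0, -0.024, 0.0]
ft_force: [0.4, -0.1, 0.4]
width: 0.0299
grip_force: 0.0
```

```bash
cat > rk.py <<'E'
from h import *
import sys
s,c,W=snap("rk"); e=s["ee_pos"]; print(s["clock"],e,yaw())
P=W.reshape(-1,3); n=sys.argv[1]; cv2.imwrite(f"pics/{n}.png",c["img"])
m=(P[:,2]>.084)&(P[:,2]<.1)&(abs(P[:,0]-.44)<.07)&(P[:,1]>.03)&(P[:,1]<.33)
img=np.zeros((400,500),np.uint8)  # 1px=1mm; x .24..; cluster
iy=((P[m,1])*1000).astype(int); ix=((P[m,0]-.2)*1000).astype(int); img[iy,ix]=255
img=cv2.morphologyEx(img,cv2.MORPH_CLOSE,np.ones((3,3)))
k,lab,stt,cen=cv2.connectedComponentsWithStats(img)
for i in range(1,k):
    if stt[i,4]<60: continue
    Q=P[m][lab[iy,ix]==i]; r=cv2.minAreaRect((Q[:,:2]*1000).astype(np.float32)); print(len(Q),np.round(r[0],1),np.round(r[1],1),round(r[2],1),Q[:,2].mean().round(4))
E
python3 rk.py w8; ls
```

```text
19.25 [0.4384348  0.17687557 0.21054664] 267.25004199060953
644 [432.2 111.6] [10.5 44.6] 87.2 0.0919
578 [434.2 155.5] [10.2 44.5] 87.1 0.0924
579 [436.3 199.4] [10.1 44.3] 87.2 0.0924
647 [438.2 243.2] [10.5 44.7] 87.3 0.0919
h.py
pics
rk.npz
rk.py
scene0.npz
st.py
top0.npz
top1.npz
w1.npz
w2.npz
w3.npz
w4.npz
w5.npz
w6.npz
w7.npz
```

View pics/w8.png

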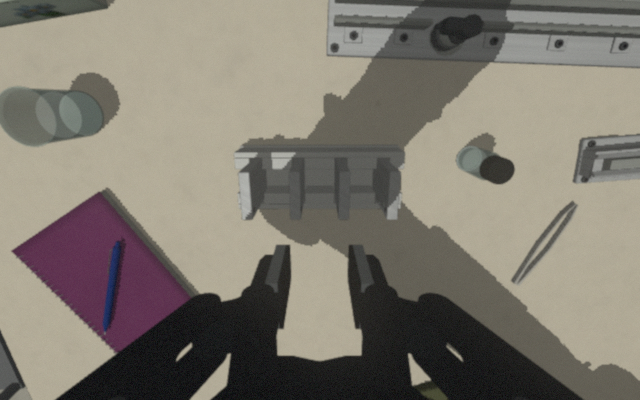

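The picture shows four coupons standing in the rack (245–400, 150–215), the cup at (50,115) and the vial at (485,165). Next I'll take the coupon at y=0.243.

To row units: -144 mm / 500 = -0.288, -130 mm / 500 = -0.26.

Request:
carry_out(
  targets=[
    [[0,0.08,-0.04],[0,0,0],0.35],
    [[0,0.132,-0.1],[0,0,0],0.35],
    [[0,0.1326,-0.18],[0,0,0],0.35],
    [[0,0.1326,-0.26],[0,0,0],0.35],
    [[0,0.1326,-0.288],[0,0,0],0.35],
    [[0,0.1326,-0.288],[0,0,0],0],
    [[0,0.1326,-0.288],[0,0,0],0],
    [[0,0.1326,-0.288],[0,0,0],0],
    [[0,0.1326,-0.288],[0,0,0],0],
  ],
  newtons=40,
)

```text
clock: 20.42
ee_pos: [0.4387, 0.2437, 0.067]
tcp_rot: [-0.001, 1.0, -0.023, 0.001]
ft_force: [-0.7, -0.0, 1.4]
width: 0.0098
grip_force: 41.8
```

To row units: 157 mm / 500 = 0.314, -122 mm / 500 = -0.244, -70 degrees / 180 = -0.3889.

Request:
carry_out(
  targets=[
    [[0,0,0.02],[0,0,0],0],
    [[0,0,0.08],[0,0,0],0],
    [[0,0,0.17],[0,0,0],0],
    [[0.06,-0.02,0.2],[0,0,-0.0556],0],
    [[0.12,-0.06,0.2],[0,0,-0.1111],0],
    [[0.18,-0.11,0.2],[0,0,-0.1667],0],
    [[0.23,-0.16,0.2],[0,0,-0.2222],0],
    [[0.28,-0.2,0.2],[0,0,-0.2778],0],
    [[0.3,-0.23,0.19],[0,0,-0.3333],0],
    [[0.314,-0.244,0.18],[0,0,-0.3889],0],
  ],
)

```text
clock: 21.68
ee_pos: [0.596, 0.1204, 0.1565]
tcp_rot: [0.0, 0.804, -0.595, 0.0]
ft_force: [-0.7, 0.4, -0.9]
width: 0.0088
grip_force: 41.6
```

To row units: -20 mm / 500 = -0.04, -15 mm / 500 = -0.03, -22 degrees / 180 = -0.1222.

Request:
carry_out(
  targets=[
    [[0,0,-0.01],[0,0,-0.0556],0],
    [[0,0,-0.02],[0,0,-0.1111],0],
    [[0,0,-0.03],[0,0,-0.1222],0],
    [[0,0,-0.04],[0,0,-0.1222],0],
    [[0,0,-0.04],[0,0,-0.1222],0],
  ],
)

```text
clock: 22.3
ee_pos: [0.5951, 0.1213, 0.1356]
tcp_rot: [-0.0, -0.679, 0.734, 0.0]
ft_force: [-0.5, 1.2, -1.5]
width: 0.0092
grip_force: 41.6
```

```bash
cat > lane.py <<'E'
from h import *
s,c,W=snap("ln"); e=s["ee_pos"]; print(s["clock"],e,yaw()); cv2.imwrite("pics/ln.png",c["img"])
P=W.reshape(-1,3)
B=[];C=[]
for y in np.arange(e[1]-.1,e[1]+.03,.006):
    c0=.5854+.0835*y
    Q=P[(abs(P[:,1]-y)<.0025)&(abs(P[:,0]-c0)<.0085)&(P[:,2]>.007)&(P[:,2]<.0125)]
    if len(Q)>8: B.append((y,Q[:,0].min(),Q[:,0].max(),c0))
print(np.array(B).round(4)[::2])
m=(abs(P[:,0]-e[0])<.012)&(abs(P[:,1]-e[1])<.03)&(abs(P[:,2]-e[2]-.027)<.006)
if m.sum()>5: print("top",cv2.minAreaRect((P[m,:2]*1000).astype(np.float32)),P[m,2].mean())
# front face near-vertical edge facing camera
m=(abs(P[:,0]-e[0])<.02)&(abs(P[:,1]-e[1]+.0225)<.008)&(P[:,2]>e[2]-.055)&(P[:,2]<e[2]+.024)
Q=P[m]
for z in np.arange(e[2]-.055,e[2]+.025,.01):
    q=Q[abs(Q[:,2]-z)<.004]
    if len(q)>4: print(round(z,3),q[:,0].min().round(4),q[:,0].max().round(4),"c",((q[:,0].min()+q[:,0].max())/2).round(4),q[:,1].mean().round(4))
E
python3 lane.py
```

```text
22.3 [0.59512646 0.12131407 0.13563427] 175.46260796631137
[[0.0213 0.579  0.5939 0.5872]
 [0.0333 0.5799 0.595  0.5882]
 [0.0453 0.5848 0.596  0.5892]
 [0.0573 0.5817 0.5971 0.5902]
 [0.0693 0.584  0.5981 0.5912]
 [0.0813 0.585  0.5992 0.5922]
 [0.0933 0.5866 0.6003 0.5932]
 [0.1053 0.5875 0.6013 0.5942]
 [0.1173 0.5883 0.6024 0.5952]]
top ((597.1793823242188, 120.088134765625), (45.63996124267578, 22.970727920532227), 75.05426025390625) 0.16165467523578364
0.081 0.588 0.5973 c 0.5927 0.0994
0.091 0.5881 0.5978 c 0.593 0.0994
0.101 0.5879 0.5976 c 0.5927 0.0994
0.111 0.5881 0.5973 c 0.5927 0.0993
0.121 0.5879 0.5977 c 0.5928 0.0993
0.131 0.588 0.5979 c 0.5929 0.0993
0.141 0.5879 0.5977 c 0.5928 0.0992
0.151 0.5879 0.5979 c 0.5929 0.0993
```

View pics/ln.png

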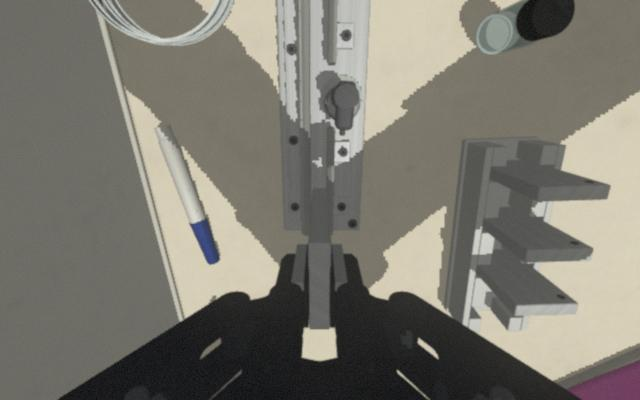

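The coupon hangs over the entry end (310–330, 240–330) and the wing is at (343,100). The coupon sits about 1 mm toward the robot from the lane's centre.

Request:
carry_out(
  targets=[
    [[0.0026,0,-0.04],[0,0,0],0],
    [[0.0026,0,-0.076],[0,0,0],0],
    [[0.0026,0,-0.092],[0,0,0],0],
    [[0.0026,0,-0.108],[0,0,0],0],
    [[0.0026,0,-0.12],[0,0,0],0],
    [[0.0026,0,-0.128],[0,0,0],0],
    [[0.0026,0,-0.132],[0,0,0],0],
    [[0.0026,0,-0.132],[0,0,0],0],
  ],
)

```text
clock: 23.35
ee_pos: [0.5967, 0.1213, 0.0702]
tcp_rot: [0.0, -0.678, 0.735, -0.0]
ft_force: [0.4, -0.1, -0.4]
width: 0.0093
grip_force: 41.6
```

To row units: -86 mm / 500 = -0.172, -2.2 mm / 500 = -0.0044, -0.2 degrees / 180 = -0.0011.

Request:
carry_out(
  targets=[
    [[0.0008,-0.004,-0.002],[0,0,-0.0011],0],
    [[-0.0008,-0.028,-0.002],[0,0,-0.0011],0],
    [[-0.0028,-0.052,-0.002],[0,0,-0.0011],0],
    [[-0.0044,-0.072,-0.002],[0,0,-0.0011],0],
    [[-0.006,-0.092,-0.002],[0,0,-0.0011],0],
    [[-0.0078,-0.112,-0.002],[0,0,-0.0011],0],
    [[-0.0094,-0.132,-0.002],[0,0,-0.0011],0],
    [[-0.011,-0.152,-0.002],[0,0,-0.0011],0],
    [[-0.0128,-0.172,-0.002],[0,0,-0.0011],0],
    [[-0.0128,-0.172,-0.002],[0,0,-0.0011],0],
  ],
)

```text
clock: 24.6
ee_pos: [0.5902, 0.0346, 0.0691]
tcp_rot: [-0.0, -0.676, 0.737, 0.0]
ft_force: [-0.8, -0.5, -1.4]
width: 0.0092
grip_force: 41.6
```

To row units: -168 mm / 500 = -0.336, -160 mm / 500 = -0.32.

Request:
carry_out(
  targets=[
    [[-0.002,-0.024,-0.002],[0,0,0],0],
    [[-0.0044,-0.052,-0.002],[0,0,0],0],
    [[-0.0076,-0.09,-0.002],[0,0,0],0],
    [[-0.0116,-0.14,-0.002],[0,0,0],0],
    [[-0.0158,-0.19,-0.002],[0,0,0],0],
    [[-0.02,-0.24,-0.002],[0,0,0],0],
    [[-0.0242,-0.29,-0.002],[0,0,0],0],
    [[-0.0268,-0.32,-0.002],[0,0,0],0],
    [[-0.028,-0.336,-0.002],[0,0,0],0],
    [[-0.028,-0.336,-0.002],[0,0,0],0],
  ],
)

```text
clock: 25.85
ee_pos: [0.5769, -0.1332, 0.0699]
tcp_rot: [0.001, -0.677, 0.736, -0.001]
ft_force: [-1.8, 1.2, 5.7]
width: 0.0096
grip_force: 44.9
```

To row units: -8 mm / 500 = -0.016, -6 mm / 500 = -0.012.

Request:
carry_out(
  targets=[
    [[-0.0006,-0.006,0],[0,0,0],0],
    [[-0.001,-0.012,0],[0,0,0],0],
    [[-0.0014,-0.016,0],[0,0,0],0],
    [[-0.0014,-0.016,0],[0,0,0],0],
  ],
)

```text
clock: 26.35
ee_pos: [0.5763, -0.1397, 0.0697]
tcp_rot: [0.001, -0.677, 0.736, -0.0]
ft_force: [-2.1, 5.6, 6.4]
width: 0.0092
grip_force: 45.0
```

To row units: -4 mm / 500 = -0.008, -2 mm / 500 = -0.004.

Request:
carry_out(
  targets=[
    [[-0.0004,-0.004,0],[0,0,0],0],
    [[-0.0006,-0.008,0],[0,0,0],0],
    [[-0.0006,-0.008,0],[0,0,0],0],
  ],
)

```text
clock: 26.72
ee_pos: [0.576, -0.1438, 0.0696]
tcp_rot: [0.001, -0.677, 0.736, -0.0]
ft_force: [-2.5, 4.9, 5.9]
width: 0.0094
grip_force: 45.0
```

To row units: -4 mm / 500 = -0.008, -2 mm / 500 = -0.004.

Request:
carry_out(
  targets=[
    [[-0.0004,-0.004,0],[0,0,0],0],
    [[-0.0006,-0.008,0],[0,0,0],0],
    [[-0.0006,-0.008,0],[0,0,0],0],
  ],
)

```text
clock: 27.1
ee_pos: [0.5757, -0.1477, 0.0696]
tcp_rot: [0.001, -0.677, 0.736, -0.0]
ft_force: [-1.9, 5.4, 6.7]
width: 0.0093
grip_force: 45.0
```

```bash
python3 - <<'E'
from h import *
s,c,W=snap("w9"); e=s["ee_pos"];P=W.reshape(-1,3)
cv2.imwrite("pics/w9.png",cv2.resize(c["img"][60:300,200:440],None,fx=2.5,fy=2.5))
m=(abs(P[:,0]-.5735)<.006)&(P[:,2]>.005)
for y in np.arange(-.19,-.15,.002):
    q=P[m&(abs(P[:,1]-y)<.001),2]; print(round(y,3),len(q) and np.percentile(q,[10,50,90]).round(3))
E
```

```text
-0.19 0
-0.188 0
-0.186 0
-0.184 0
-0.182 [0.007 0.008 0.01 ]
-0.18 [0.009 0.01  0.01 ]
-0.178 [0.009 0.01  0.011]
-0.176 [0.009 0.01  0.011]
-0.174 [0.012 0.029 0.042]
-0.172 [0.043 0.044 0.045]
-0.17 [0.043 0.044 0.044]
-0.168 [0.043 0.087 0.089]
-0.166 [0.043 0.089 0.09 ]
-0.164 [0.043 0.09  0.091]
-0.162 [0.074 0.091 0.092]
-0.16 [0.092 0.151 0.156]
-0.158 [0.093 0.149 0.155]
-0.156 [0.092 0.106 0.144]
-0.154 [0.093 0.095 0.115]
-0.152 [0.036 0.095 0.11 ]
-0.15 [0.01  0.096 0.107]
```

View pics/w9.png

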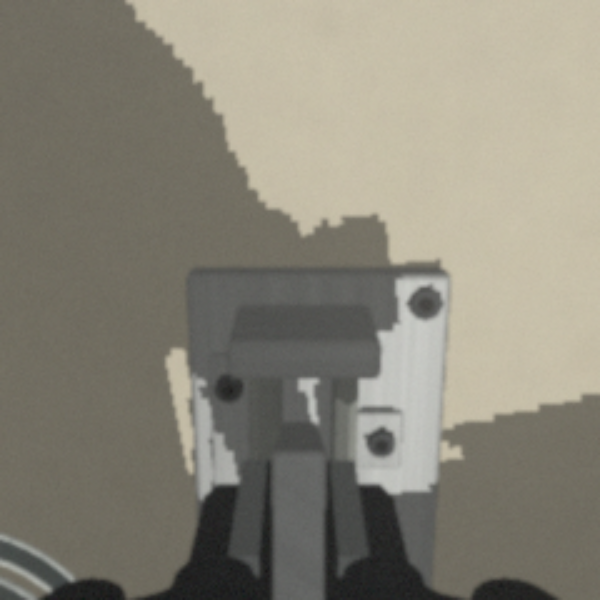

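The first coupon is against the end stop (crop 230–380, 340–375) but has tipped slightly in the grip. I'll back off, release it and check.

To row units: 90 mm / 500 = 0.18, 56 mm / 500 = 0.112.

Request:
carry_out(
  targets=[
    [[0.0006,0.008,0.001],[0,0,0],0],
    [[0.001,0.012,0.001],[0,0,0],0],
    [[0.001,0.012,0.001],[0,0,0],0.2],
    [[0.001,0.012,0.001],[0,0,0],0.3],
    [[0.001,0.012,0.02],[0,0,0],0.35],
    [[0.001,0.012,0.1],[0,0,0],0.35],
    [[0.001,0.092,0.18],[0,0,0],0.35],
    [[0.001,0.112,0.18],[0,0,0],0.35],
  ],
)

```text
clock: 28.15
ee_pos: [0.5774, -0.0914, 0.1631]
tcp_rot: [0.003, -0.677, 0.736, -0.003]
ft_force: [0.8, -0.4, -0.7]
width: 0.03
grip_force: 0.0
```

```bash
cat > tp.py <<'E'
from h import *
s,c,W=snap("tp"); e=s["ee_pos"];P=W.reshape(-1,3); print(s["clock"],e,yaw())
c0=.5854+.0835*P[:,1]
m=(abs(P[:,0]-c0)<.012)&(P[:,2]>.075)&(P[:,2]<.11)&(P[:,1]<e[1]+.02); Q=P[m]
print(cv2.minAreaRect((Q[:,:2]*1000).astype(np.float32)))
for y in np.arange(-.18,e[1]+.02,.005):
    q=Q[abs(Q[:,1]-y)<.0025]
    if len(q)>4: print(round(y,3),np.median(q[:,2]).round(4),(q[:,0].mean()-(.5854+.0835*y)).round(4))
m=(abs(P[:,0]-c0)<.006)&(P[:,2]<.0125)&(P[:,2]>.008)&(P[:,1]<.1);print("lane floor y",P[m,1].min())
E
python3 tp.py
```

```text
28.15 [ 0.57742137 -0.0913667   0.16311766] 175.26776518866285
((578.1625366210938, -111.85562896728516), (45.62051010131836, 9.578987121582031), 85.42264556884766)
-0.135 0.0911 0.0021
-0.13 0.0949 0.0019
-0.125 0.0948 0.002
-0.12 0.0948 0.0019
-0.115 0.0948 0.0021
-0.11 0.0948 0.0019
-0.105 0.0947 0.002
-0.1 0.0948 0.0019
-0.095 0.0947 0.0018
-0.09 0.0946 0.0014
lane floor y -0.1816706587592111
```

The coupon is upright but its centre is at y=-0.112. It had pivoted in the grip because I pressed it down. I'll push it home with shut fingers from behind, above the walls.

To row units: -120 mm / 500 = -0.24, -100 mm / 500 = -0.2.

Request:
carry_out(
  targets=[
    [[0.008,0.046,0],[0,0,0],0],
    [[0.008,0.046,-0.04],[0,0,0],0],
    [[0.008,0.046,-0.12],[0,0,0],0],
    [[0.008,0.046,-0.2],[0,0,0],0],
    [[0.008,0.046,-0.24],[0,0,0],0],
    [[0.008,0.046,-0.24],[0,0,0],0],
  ],
)

```text
clock: 28.95
ee_pos: [0.5783, -0.0704, 0.0361]
tcp_rot: [-0.002, -0.676, 0.736, 0.001]
ft_force: [-0.4, 0.3, 1.0]
width: -0.0
grip_force: 0.0
```

Request:
carry_out(
  targets=[
    [[-0.0016,-0.02,0],[0,0,0],0],
    [[-0.0034,-0.04,0],[0,0,0],0],
    [[-0.005,-0.06,0],[0,0,0],0],
    [[-0.0056,-0.068,0],[0,0,0],0],
    [[-0.0056,-0.068,0],[0,0,0],0],
  ],
)

```text
clock: 29.58
ee_pos: [0.5766, -0.1041, 0.0381]
tcp_rot: [-0.0, -0.676, 0.737, 0.0]
ft_force: [0.4, 0.7, 0.2]
width: 0.0001
grip_force: 0.0
```

To row units: -6 mm / 500 = -0.012, -4 mm / 500 = -0.008.

Request:
carry_out(
  targets=[
    [[-0.0004,-0.004,0.006],[0,0,0],0],
    [[-0.0006,-0.008,0.006],[0,0,0],0],
    [[-0.001,-0.012,0.006],[0,0,0],0],
    [[-0.001,-0.012,0.006],[0,0,0],0],
  ],
)

```text
clock: 30.08
ee_pos: [0.5764, -0.1087, 0.0409]
tcp_rot: [0.001, -0.677, 0.736, 0.0]
ft_force: [-0.2, 4.5, 0.4]
width: -0.0
grip_force: 2.4
```

To row units: -2 mm / 500 = -0.004, -0.2 mm / 500 = -0.0004.

Request:
carry_out(
  targets=[
    [[-0.0004,-0.004,0],[0,0,0],0],
    [[-0.0004,-0.004,0],[0,0,0],0],
  ],
)

```text
clock: 30.32
ee_pos: [0.5767, -0.1089, 0.0409]
tcp_rot: [0.002, -0.677, 0.736, 0.001]
ft_force: [1.6, 11.3, 0.2]
width: -0.0
grip_force: 5.6
```

To row units: 286 mm / 500 = 0.572, 170 mm / 500 = 0.34, 88 degrees / 180 = 0.4889.

Request:
carry_out(
  targets=[
    [[0,0.012,0.01],[0,0,0],0],
    [[0,0.012,0.11],[0,0,0.0444],0.35],
    [[0,0.032,0.22],[0,0,0.1],0.35],
    [[-0.04,0.12,0.3],[0,0,0.1556],0.35],
    [[-0.09,0.21,0.34],[0,0,0.2111],0.35],
    [[-0.14,0.3,0.34],[0,0,0.2667],0.35],
    [[-0.19,0.39,0.34],[0,0,0.3222],0.35],
    [[-0.24,0.47,0.34],[0,0,0.3778],0.35],
    [[-0.276,0.54,0.34],[0,0,0.4333],0.35],
    [[-0.276,0.572,0.34],[0,0,0.4889],0.35],
  ],
)

```text
clock: 31.58
ee_pos: [0.4371, 0.1755, 0.2118]
tcp_rot: [-0.0, 0.998, -0.056, 0.001]
ft_force: [0.7, -0.1, -0.6]
width: 0.0301
grip_force: 0.0
```

To row units: 4 degrees / 180 = 0.0222.

Request:
carry_out(
  targets=[
    [[0,0,0],[0,0,0.0222],0.35],
    [[0,0,0],[0,0,0.0222],0.35],
  ],
)

```text
clock: 31.82
ee_pos: [0.438, 0.1742, 0.2113]
tcp_rot: [0.0, 1.0, -0.025, 0.0]
ft_force: [-0.2, 1.0, 0.1]
width: 0.03
grip_force: 0.0
```

```bash
python3 rk.py w10
```

```text
31.825 [0.43797482 0.17415403 0.21130705] 267.0644912602384
640 [432.2 111.8] [10.5 44.7] 87.0 0.0919
567 [434.4 155.5] [10.  44.4] 87.2 0.0924
579 [435.9 199.4] [10.1 44.9] 87.4 0.0924
```

To row units: -144.5 mm / 500 = -0.289, -130 mm / 500 = -0.26.

Request:
carry_out(
  targets=[
    [[-0.004,0.05,-0.06],[0,0,0],0.35],
    [[-0.004,0.0504,-0.16],[0,0,0],0.35],
    [[-0.004,0.0504,-0.26],[0,0,0],0.35],
    [[-0.004,0.0504,-0.289],[0,0,0],0.35],
    [[-0.004,0.0504,-0.289],[0,0,0],0.35],
    [[-0.004,0.0504,-0.289],[0,0,0],0],
    [[-0.004,0.0504,-0.289],[0,0,0],0],
    [[-0.004,0.0504,-0.289],[0,0,0],0],
    [[-0.004,0.0504,-0.289],[0,0,0],0],
  ],
  newtons=90,
)

```text
clock: 33.0
ee_pos: [0.4373, 0.2001, 0.0693]
tcp_rot: [-0.001, 1.0, -0.025, 0.002]
ft_force: [-0.6, -0.8, 6.3]
width: 0.0082
grip_force: 89.6
```

To row units: 159.5 mm / 500 = 0.319, 155 mm / 500 = 0.31, -70 degrees / 180 = -0.3889.

Request:
carry_out(
  targets=[
    [[0,0,0.02],[0,0,0],0],
    [[0,0,0.08],[0,0,0],0],
    [[0,0,0.17],[0,0,0],0],
    [[0.06,-0.01,0.2],[0,0,-0.0556],0],
    [[0.12,-0.04,0.2],[0,0,-0.1111],0],
    [[0.18,-0.07,0.2],[0,0,-0.1667],0],
    [[0.23,-0.1,0.19],[0,0,-0.2222],0],
    [[0.28,-0.13,0.18],[0,0,-0.2778],0],
    [[0.31,-0.15,0.16],[0,0,-0.3333],0],
    [[0.319,-0.158,0.14],[0,0,-0.3889],0],
  ],
)

```text
clock: 34.25
ee_pos: [0.5961, 0.1199, 0.1363]
tcp_rot: [0.0, 0.803, -0.596, -0.0]
ft_force: [-0.3, 0.6, -0.2]
width: 0.0083
grip_force: 88.7
```

To row units: -21.9 degrees / 180 = -0.1217.

Request:
carry_out(
  targets=[
    [[0,0,0],[0,0,-0.0556],0],
    [[0,0,0],[0,0,-0.1111],0],
    [[0,0,0],[0,0,-0.1217],0],
    [[0,0,0],[0,0,-0.1217],0],
  ],
)

```text
clock: 34.75
ee_pos: [0.5955, 0.1207, 0.1368]
tcp_rot: [0.0, -0.678, 0.735, 0.0]
ft_force: [-0.3, -1.0, -0.5]
width: 0.0084
grip_force: 88.7
```

```bash
python3 lane.py
```

```text
34.75 [0.59545661 0.12065131 0.1367923 ] 175.41330004380154
[[0.0207 0.5787 0.5942 0.5871]
 [0.0327 0.5801 0.5953 0.5881]
 [0.0447 0.5844 0.5956 0.5891]
 [0.0567 0.5819 0.5966 0.5901]
 [0.0687 0.5844 0.5977 0.5911]
 [0.0807 0.5852 0.5987 0.5921]
 [0.0927 0.5861 0.5997 0.5931]
 [0.1047 0.587  0.6008 0.5941]
 [0.1167 0.5878 0.6019 0.5951]]
top ((597.7626342773438, 120.29179382324219), (45.88900375366211, 22.66908073425293), 74.56705474853516) 0.16125210727243447
0.082 0.5884 0.5977 c 0.5931 0.0992
0.092 0.588 0.5975 c 0.5928 0.0992
0.102 0.5881 0.598 c 0.593 0.0992
0.112 0.5883 0.5977 c 0.593 0.099
0.122 0.5881 0.598 c 0.593 0.0991
0.132 0.5883 0.5977 c 0.593 0.099
0.142 0.5882 0.598 c 0.5931 0.0989
0.152 0.5882 0.5982 c 0.5932 0.0989
```

To row units: -65 mm / 500 = -0.13, -63 mm / 500 = -0.126.

Request:
carry_out(
  targets=[
    [[0.0022,0,-0.04],[0,0,0],0],
    [[0.0022,0,-0.072],[0,0,0],0],
    [[0.0022,0,-0.088],[0,0,0],0],
    [[0.0022,0,-0.104],[0,0,0],0],
    [[0.0022,0,-0.116],[0,0,0],0],
    [[0.0022,0,-0.126],[0,0,0],0],
    [[0.0022,0,-0.13],[0,0,0],0],
    [[0.0022,0,-0.13],[0,0,0],0],
  ],
)

```text
clock: 35.8
ee_pos: [0.5967, 0.1206, 0.0718]
tcp_rot: [0.0, -0.677, 0.736, -0.0]
ft_force: [0.2, 0.1, -0.8]
width: 0.0085
grip_force: 88.7
```

To row units: -96 mm / 500 = -0.192, -86 mm / 500 = -0.172, -0.2 degrees / 180 = -0.0011.

Request:
carry_out(
  targets=[
    [[0.0008,-0.004,-0.0012],[0,0,-0.0011],0],
    [[-0.0008,-0.028,-0.0012],[0,0,-0.0011],0],
    [[-0.0028,-0.052,-0.0012],[0,0,-0.0011],0],
    [[-0.0044,-0.072,-0.0012],[0,0,-0.0011],0],
    [[-0.006,-0.092,-0.0012],[0,0,-0.0011],0],
    [[-0.0078,-0.112,-0.0012],[0,0,-0.0011],0],
    [[-0.0094,-0.132,-0.0012],[0,0,-0.0011],0],
    [[-0.011,-0.152,-0.0012],[0,0,-0.0011],0],
    [[-0.0128,-0.172,-0.0012],[0,0,-0.0011],0],
    [[-0.0144,-0.192,-0.0012],[0,0,-0.0011],0],
  ],
)

```text
clock: 37.05
ee_pos: [0.5896, 0.0241, 0.0715]
tcp_rot: [0.0, -0.676, 0.737, -0.0]
ft_force: [1.1, 1.3, -1.2]
width: 0.0084
grip_force: 88.8
```

To row units: -114 mm / 500 = -0.228, -108 mm / 500 = -0.216.

Request:
carry_out(
  targets=[
    [[-0.0016,-0.02,0],[0,0,0],0],
    [[-0.0034,-0.04,0],[0,0,0],0],
    [[-0.0058,-0.07,0],[0,0,0],0],
    [[-0.0084,-0.1,0],[0,0,0],0],
    [[-0.0108,-0.13,0],[0,0,0],0],
    [[-0.0134,-0.16,0],[0,0,0],0],
    [[-0.0158,-0.19,0],[0,0,0],0],
    [[-0.018,-0.216,0],[0,0,0],0],
    [[-0.019,-0.228,0],[0,0,0],0],
    [[-0.019,-0.228,0],[0,0,0],0],
  ],
)

```text
clock: 38.3
ee_pos: [0.5797, -0.091, 0.0713]
tcp_rot: [-0.0, -0.676, 0.737, -0.0]
ft_force: [-0.4, -0.2, 5.6]
width: 0.0082
grip_force: 89.9
```

To row units: -7 mm / 500 = -0.014, -5 mm / 500 = -0.01.

Request:
carry_out(
  targets=[
    [[-0.0004,-0.006,0.0008],[0,0,0],0],
    [[-0.0008,-0.01,0.0008],[0,0,0],0],
    [[-0.0012,-0.014,0.0008],[0,0,0],0],
    [[-0.0012,-0.014,0.0008],[0,0,0],0],
  ],
)

```text
clock: 38.8
ee_pos: [0.5792, -0.097, 0.0714]
tcp_rot: [-0.0, -0.676, 0.737, 0.0]
ft_force: [0.9, 2.3, 5.5]
width: 0.0082
grip_force: 89.8
```

To row units: 90 mm / 500 = 0.18, 50 mm / 500 = 0.1.

Request:
carry_out(
  targets=[
    [[0,0,0],[0,0,0],0.3],
    [[0,0,0],[0,0,0],0.35],
    [[0,0,0.02],[0,0,0],0.35],
    [[0,0,0.1],[0,0,0],0.35],
    [[0.006,0.06,0.18],[0,0,0],0.2],
    [[0.008,0.092,0.18],[0,0,0],0],
    [[0.008,0.092,0.18],[0,0,0],0],
  ],
)

```text
clock: 39.67
ee_pos: [0.5832, -0.0495, 0.1614]
tcp_rot: [0.0, -0.677, 0.736, 0.0]
ft_force: [-0.1, -0.5, -0.7]
width: 0.0001
grip_force: 0.0
```

```bash
python3 tp.py
```

```text
39.675 [ 0.58318864 -0.04952585  0.16138505] 175.1155900113298
((576.9265747070312, -118.49288940429688), (89.7587661743164, 9.94010066986084), 85.5396499633789)
-0.165 0.0941 0.0023
-0.16 0.0947 0.0015
-0.155 0.0947 0.0014
-0.15 0.0947 0.0014
-0.145 0.0947 0.0014
-0.14 0.0948 0.0014
-0.135 0.0947 0.0014
-0.13 0.0948 0.0015
-0.125 0.0949 0.0014
-0.12 0.0945 0.0013
-0.115 0.0948 0.0011
-0.11 0.0947 0.0011
-0.105 0.0948 0.0012
-0.1 0.0949 0.0011
-0.095 0.0947 0.0012
-0.09 0.0947 0.001
-0.085 0.0947 0.0009
-0.08 0.0947 0.001
-0.075 0.0946 0.0006
lane floor y -0.18141031036659774
```

Both coupons are tight together at the stop (89.8 mm overall) and upright. On to the third.

To row units: 223 mm / 500 = 0.446, -145 mm / 500 = -0.29, 92 degrees / 180 = 0.5111.

Request:
carry_out(
  targets=[
    [[0,0.02,0.04],[0,0,0.05],0.35],
    [[-0.04,0.08,0.09],[0,0,0.1056],0.35],
    [[-0.08,0.14,0.1],[0,0,0.1611],0.35],
    [[-0.12,0.2,0.1],[0,0,0.2167],0.35],
    [[-0.16,0.26,0.1],[0,0,0.2722],0.35],
    [[-0.2,0.32,0.1],[0,0,0.3278],0.35],
    [[-0.24,0.38,0.1],[0,0,0.3833],0.35],
    [[-0.28,0.42,0.1],[0,0,0.4389],0.35],
    [[-0.29,0.446,0.1],[0,0,0.4944],0.35],
    [[-0.29,0.446,0.1],[0,0,0.5111],0.35],
  ],
)

```text
clock: 40.98
ee_pos: [0.4377, 0.1726, 0.2105]
tcp_rot: [0.001, 1.0, -0.024, -0.001]
ft_force: [0.4, -1.0, 0.3]
width: 0.0302
grip_force: 0.0
```

Request:
carry_out(
  targets=[
    [[0,0,0],[0,0,0],0.35],
  ],
)

```text
clock: 41.1
ee_pos: [0.4381, 0.172, 0.2106]
tcp_rot: [0.001, 1.0, -0.026, -0.001]
ft_force: [-0.3, 0.2, 0.6]
width: 0.0299
grip_force: 0.0
```

```bash
python3 rk.py w11
```

```text
41.1 [0.43809124 0.17201677 0.21055382] 266.96680591981107
640 [432.3 111.7] [10.4 44.4] 86.9 0.0919
587 [433.9 155.6] [10.1 45.2] 87.9 0.0923
```

To row units: -142.5 mm / 500 = -0.285, -16.4 mm / 500 = -0.0328.

Request:
carry_out(
  targets=[
    [[-0.008,-0.0328,-0.06],[0,0,0],0.35],
    [[-0.008,-0.0328,-0.16],[0,0,0],0.35],
    [[-0.008,-0.0328,-0.26],[0,0,0],0.35],
    [[-0.008,-0.0328,-0.285],[0,0,0],0.35],
    [[-0.008,-0.0328,-0.285],[0,0,0],0.35],
    [[-0.008,-0.0328,-0.285],[0,0,0],0],
    [[-0.008,-0.0328,-0.285],[0,0,0],0],
    [[-0.008,-0.0328,-0.285],[0,0,0],0],
    [[-0.008,-0.0328,-0.285],[0,0,0],0],
  ],
)

```text
clock: 42.28
ee_pos: [0.4356, 0.1566, 0.0714]
tcp_rot: [-0.001, 1.0, -0.026, 0.002]
ft_force: [-0.0, -1.1, 6.7]
width: 0.0082
grip_force: 89.1
```

To row units: 161 mm / 500 = 0.322, 157 mm / 500 = 0.314, -70 degrees / 180 = -0.3889.

Request:
carry_out(
  targets=[
    [[0,0,0.02],[0,0,0],0],
    [[0,0,0.08],[0,0,0],0],
    [[0,0,0.17],[0,0,0],0],
    [[0.06,-0.01,0.2],[0,0,-0.0556],0],
    [[0.12,-0.02,0.2],[0,0,-0.1111],0],
    [[0.18,-0.03,0.2],[0,0,-0.1667],0],
    [[0.23,-0.04,0.19],[0,0,-0.2222],0],
    [[0.28,-0.056,0.18],[0,0,-0.2778],0],
    [[0.314,-0.072,0.16],[0,0,-0.3333],0],
    [[0.322,-0.072,0.136],[0,0,-0.3889],0],
  ],
)

```text
clock: 43.52
ee_pos: [0.5961, 0.1197, 0.1367]
tcp_rot: [0.0, 0.802, -0.597, -0.0]
ft_force: [-0.9, -0.3, -1.0]
width: 0.0078
grip_force: 88.2
```

To row units: -21.8 degrees / 180 = -0.1211.

Request:
carry_out(
  targets=[
    [[0,0,0],[0,0,-0.0556],0],
    [[0,0,0],[0,0,-0.1111],0],
    [[0,0,0],[0,0,-0.1211],0],
    [[0,0,0],[0,0,-0.1211],0],
  ],
)

```text
clock: 44.02
ee_pos: [0.5953, 0.1203, 0.1371]
tcp_rot: [0.0, -0.678, 0.735, 0.0]
ft_force: [-0.4, -0.9, 0.2]
width: 0.0084
grip_force: 88.2
```

```bash
python3 lane.py | grep -v "^ \[" 
```

```text
44.025 [0.59529167 0.12028932 0.13712447] 175.41700365140545
[[0.0203 0.5786 0.5941 0.5871]
top ((597.635986328125, 119.68680572509766), (45.10939025878906, 22.4622859954834), 73.78347778320312) 0.16078711939655993
0.082 0.5882 0.5976 c 0.5929 0.0992
0.092 0.5878 0.5974 c 0.5926 0.0991
0.102 0.588 0.5978 c 0.5929 0.099
0.112 0.5879 0.5976 c 0.5927 0.099
0.122 0.588 0.5978 c 0.5929 0.099
0.132 0.5882 0.5976 c 0.5929 0.0988
0.142 0.588 0.5978 c 0.5929 0.0989
0.152 0.5881 0.598 c 0.593 0.0987
```

To row units: -63.2 mm / 500 = -0.1264, -62 mm / 500 = -0.124.

Request:
carry_out(
  targets=[
    [[0.0026,0,-0.04],[0,0,0],0],
    [[0.0026,0,-0.072],[0,0,0],0],
    [[0.0026,0,-0.088],[0,0,0],0],
    [[0.0026,0,-0.104],[0,0,0],0],
    [[0.0026,0,-0.116],[0,0,0],0],
    [[0.0026,0,-0.124],[0,0,0],0],
    [[0.0026,0,-0.1264],[0,0,0],0],
    [[0.0026,0,-0.1264],[0,0,0],0],
  ],
)

```text
clock: 45.08
ee_pos: [0.5967, 0.1202, 0.0739]
tcp_rot: [0.0, -0.677, 0.736, -0.0]
ft_force: [0.9, 0.3, -1.4]
width: 0.0078
grip_force: 88.3
```

To row units: -96 mm / 500 = -0.192, -1.4 mm / 500 = -0.0028, -0.2 degrees / 180 = -0.0011.

Request:
carry_out(
  targets=[
    [[0.0008,-0.004,-0.0006],[0,0,-0.0011],0],
    [[-0.0008,-0.028,-0.0006],[0,0,-0.0011],0],
    [[-0.0028,-0.052,-0.0006],[0,0,-0.0011],0],
    [[-0.0044,-0.072,-0.0006],[0,0,-0.0011],0],
    [[-0.006,-0.092,-0.0006],[0,0,-0.0011],0],
    [[-0.0078,-0.112,-0.0006],[0,0,-0.0011],0],
    [[-0.0094,-0.132,-0.0006],[0,0,-0.0011],0],
    [[-0.011,-0.152,-0.0006],[0,0,-0.0011],0],
    [[-0.0128,-0.172,-0.0006],[0,0,-0.0011],0],
    [[-0.0144,-0.192,-0.0006],[0,0,-0.0011],0],
  ],
)

```text
clock: 46.32
ee_pos: [0.5895, 0.0236, 0.0737]
tcp_rot: [0.0, -0.676, 0.737, -0.0]
ft_force: [1.0, -0.0, 2.6]
width: 0.0081
grip_force: 88.3
```

To row units: -77 mm / 500 = -0.154, -74 mm / 500 = -0.148.

Request:
carry_out(
  targets=[
    [[-0.0016,-0.02,0.0004],[0,0,0],0],
    [[-0.0034,-0.04,0.0004],[0,0,0],0],
    [[-0.0058,-0.07,0.0006],[0,0,0],0],
    [[-0.0084,-0.1,0.0006],[0,0,0],0],
    [[-0.0108,-0.128,0.0006],[0,0,0],0],
    [[-0.0116,-0.14,0.0006],[0,0,0],0],
    [[-0.0124,-0.148,0.0006],[0,0,0],0],
    [[-0.0128,-0.154,0.0006],[0,0,0],0],
    [[-0.0128,-0.154,0.0006],[0,0,0],0],
  ],
)

```text
clock: 47.45
ee_pos: [0.583, -0.0528, 0.0736]
tcp_rot: [-0.0, -0.676, 0.737, 0.0]
ft_force: [0.6, 0.1, 1.7]
width: 0.0084
grip_force: 88.6
```

To row units: 90 mm / 500 = 0.18, -1.5 mm / 500 = -0.003.

Request:
carry_out(
  targets=[
    [[-0.0002,-0.003,0],[0,0,0],0],
    [[-0.0002,-0.003,0],[0,0,0],0],
    [[-0.0002,-0.003,0],[0,0,0],0.3],
    [[-0.0002,-0.003,0],[0,0,0],0.35],
    [[-0.0002,-0.003,0.02],[0,0,0],0.35],
    [[0,-0.002,0.1],[0,0,0],0.35],
    [[0.006,0.06,0.18],[0,0,0],0.2],
    [[0.008,0.092,0.18],[0,0,0],0],
    [[0.008,0.092,0.18],[0,0,0],0],
  ],
)

```text
clock: 48.58
ee_pos: [0.5869, -0.006, 0.1638]
tcp_rot: [0.0, -0.677, 0.736, 0.0]
ft_force: [-0.5, 0.1, -1.4]
width: -0.0
grip_force: 0.0
```

```bash
python3 tp.py
```

```text
48.575 [ 0.58690836 -0.00599091  0.16376996] 175.10924363405925
((579.4580078125, -85.49898529052734), (112.23883056640625, 10.361919403076172), 85.39260864257812)
-0.14 0.0947 0.0016
-0.135 0.0947 0.0014
-0.13 0.0947 0.0015
-0.125 0.0948 0.0015
-0.12 0.0943 0.0015
-0.115 0.0949 0.0008
-0.11 0.0947 0.0008
-0.105 0.0947 0.0009
-0.1 0.0947 0.0011
-0.095 0.0947 0.0012
-0.09 0.0946 0.0012
-0.085 0.0947 0.0012
-0.08 0.0948 0.0012
-0.075 0.0944 0.0013
-0.07 0.0946 0.0012
-0.065 0.0948 0.0012
-0.06 0.0948 0.0013
-0.055 0.0948 0.0012
-0.05 0.0949 0.0015
-0.045 0.0948 0.0014
-0.04 0.0947 0.0017
-0.035 0.0947 0.0017
-0.03 0.0948 0.0012
lane floor y -0.162344048734429
```

To row units: -149 mm / 500 = -0.298, 136 mm / 500 = 0.272, 92 degrees / 180 = 0.5111.

Request:
carry_out(
  targets=[
    [[0,0.01,0.04],[0,0,0.05],0.35],
    [[-0.04,0.04,0.09],[0,0,0.1056],0.35],
    [[-0.08,0.08,0.094],[0,0,0.1611],0.35],
    [[-0.12,0.12,0.094],[0,0,0.2167],0.35],
    [[-0.16,0.16,0.094],[0,0,0.2722],0.35],
    [[-0.2,0.2,0.094],[0,0,0.3278],0.35],
    [[-0.24,0.24,0.094],[0,0,0.3833],0.35],
    [[-0.28,0.26,0.094],[0,0,0.4389],0.35],
    [[-0.298,0.272,0.094],[0,0,0.4944],0.35],
    [[-0.298,0.272,0.094],[0,0,0.5111],0.35],
  ],
)

```text
clock: 49.88
ee_pos: [0.4373, 0.1287, 0.2101]
tcp_rot: [0.0, 1.0, -0.024, -0.0]
ft_force: [0.3, -1.0, -0.1]
width: 0.03
grip_force: 0.0
```

Request:
carry_out(
  targets=[
    [[0,0,0],[0,0,0],0.35],
  ],
)

```text
clock: 50.0
ee_pos: [0.4378, 0.1285, 0.21]
tcp_rot: [0.0, 1.0, -0.026, -0.0]
ft_force: [0.3, -0.2, 0.2]
width: 0.0298
grip_force: 0.0
```

```bash
python3 rk.py w12
```

```text
50.0 [0.43775608 0.12851668 0.21003269] 266.95824052444493
571 [423.2 136.6] [10.6 44.3] 88.7 0.0924
```

The rack has been knocked; the last coupon is now at (0.423, 0.137), turned about 1.6°. I'll adapt the grasp.

To row units: -142 mm / 500 = -0.284, -14.6 mm / 500 = -0.0292, 1.7 degrees / 180 = 0.0094.

Request:
carry_out(
  targets=[
    [[-0.0292,0.0162,-0.06],[0,0,0.0094],0.35],
    [[-0.0292,0.0162,-0.16],[0,0,0.0094],0.35],
    [[-0.0292,0.0162,-0.26],[0,0,0.0094],0.35],
    [[-0.0292,0.0162,-0.284],[0,0,0.0094],0.35],
    [[-0.0292,0.0162,-0.284],[0,0,0.0094],0.35],
    [[-0.0292,0.0162,-0.284],[0,0,0.0094],0],
    [[-0.0292,0.0162,-0.284],[0,0,0.0094],0],
    [[-0.0292,0.0162,-0.284],[0,0,0.0094],0],
    [[-0.0292,0.0162,-0.284],[0,0,0.0094],0],
  ],
)

```text
clock: 51.18
ee_pos: [0.4245, 0.1358, 0.0716]
tcp_rot: [0.001, 1.0, -0.011, 0.001]
ft_force: [-0.7, -6.7, 5.6]
width: 0.0081
grip_force: 88.0
```

To row units: 172 mm / 500 = 0.344, 168 mm / 500 = 0.336, -70 degrees / 180 = -0.3889.

Request:
carry_out(
  targets=[
    [[0,0,0.02],[0,0,0],0],
    [[0,0,0.08],[0,0,0],0],
    [[0,0,0.17],[0,0,0],0],
    [[0.07,0,0.2],[0,0,-0.0556],0],
    [[0.14,0,0.2],[0,0,-0.1111],0],
    [[0.2,-0.01,0.2],[0,0,-0.1667],0],
    [[0.25,-0.02,0.19],[0,0,-0.2222],0],
    [[0.3,-0.03,0.18],[0,0,-0.2778],0],
    [[0.336,-0.03,0.16],[0,0,-0.3333],0],
    [[0.344,-0.03,0.136],[0,0,-0.3889],0],
  ],
)

```text
clock: 52.42
ee_pos: [0.5969, 0.1226, 0.1375]
tcp_rot: [-0.001, 0.811, -0.585, 0.0]
ft_force: [-0.0, 0.7, -1.2]
width: 0.0081
grip_force: 87.8
```

To row units: -23.5 degrees / 180 = -0.1306.

Request:
carry_out(
  targets=[
    [[0,0,0],[0,0,-0.0556],0],
    [[0,0,0],[0,0,-0.1111],0],
    [[0,0,0],[0,0,-0.1306],0],
    [[0,0,0],[0,0,-0.1306],0],
  ],
)

```text
clock: 52.92
ee_pos: [0.5959, 0.1227, 0.1379]
tcp_rot: [0.001, -0.678, 0.735, -0.0]
ft_force: [-0.7, 0.7, -0.7]
width: 0.0078
grip_force: 87.8
```

```bash
python3 lane.py | grep -v "^ \[" 
```

```text
52.925 [0.59593985 0.12273096 0.13788458] 175.34948047422742
[[0.0227 0.5789 0.594  0.5873]
top ((598.3143920898438, 122.22854614257812), (44.6800422668457, 22.70722198486328), 74.11776733398438) 0.16159538757930034
0.083 0.5876 0.597 c 0.5923 0.1021
0.093 0.5873 0.5968 c 0.5921 0.102
0.103 0.5875 0.5973 c 0.5924 0.102
0.113 0.5878 0.5976 c 0.5927 0.1019
0.123 0.588 0.5979 c 0.593 0.1018
0.133 0.5883 0.5978 c 0.593 0.1018
0.143 0.5886 0.598 c 0.5933 0.1017
0.153 0.5885 0.5985 c 0.5935 0.1016
```

To row units: -63.8 mm / 500 = -0.1276, -62 mm / 500 = -0.124.

Request:
carry_out(
  targets=[
    [[0.003,0,-0.04],[0,0,0],0],
    [[0.003,0,-0.072],[0,0,0],0],
    [[0.003,0,-0.088],[0,0,0],0],
    [[0.003,0,-0.104],[0,0,0],0],
    [[0.003,0,-0.116],[0,0,0],0],
    [[0.003,0,-0.124],[0,0,0],0],
    [[0.003,0,-0.1276],[0,0,0],0],
    [[0.003,0,-0.1276],[0,0,0],0],
  ],
)

```text
clock: 53.98
ee_pos: [0.597, 0.1223, 0.0736]
tcp_rot: [0.0, -0.677, 0.736, -0.0]
ft_force: [-1.5, -0.4, 2.7]
width: 0.008
grip_force: 88.4
```

To row units: -96 mm / 500 = -0.192, -86 mm / 500 = -0.172, -0.1 degrees / 180 = -0.0006.

Request:
carry_out(
  targets=[
    [[0.0008,-0.004,-0.0006],[0,0,-0.0006],0],
    [[-0.0008,-0.028,-0.0006],[0,0,-0.0006],0],
    [[-0.0028,-0.052,-0.0006],[0,0,-0.0006],0],
    [[-0.0044,-0.072,-0.0006],[0,0,-0.0006],0],
    [[-0.006,-0.092,-0.0006],[0,0,-0.0006],0],
    [[-0.0078,-0.112,-0.0006],[0,0,-0.0006],0],
    [[-0.0094,-0.132,-0.0006],[0,0,-0.0006],0],
    [[-0.011,-0.152,-0.0006],[0,0,-0.0006],0],
    [[-0.0128,-0.172,-0.0006],[0,0,-0.0006],0],
    [[-0.0144,-0.192,-0.0006],[0,0,-0.0006],0],
  ],
)

```text
clock: 55.22
ee_pos: [0.5904, 0.026, 0.0736]
tcp_rot: [0.001, -0.677, 0.736, -0.0]
ft_force: [-0.9, 6.5, 15.6]
width: 0.008
grip_force: 91.0
```

To row units: 1 mm / 500 = 0.002, 0.7 mm / 500 = 0.0014.

Request:
carry_out(
  targets=[
    [[0,0,0.0014],[0,0,0],0],
    [[0,0,0.002],[0,0,0],0],
  ],
)

```text
clock: 55.48
ee_pos: [0.5899, 0.0253, 0.0736]
tcp_rot: [-0.0, -0.676, 0.737, -0.001]
ft_force: [2.9, -1.9, 1.8]
width: 0.008
grip_force: 88.2
```

To row units: -35 mm / 500 = -0.07, -2.9 mm / 500 = -0.0058.

Request:
carry_out(
  targets=[
    [[-0.0016,-0.02,0.0004],[0,0,0],0],
    [[-0.0034,-0.04,0.0004],[0,0,0],0],
    [[-0.0046,-0.056,0.0004],[0,0,0],0],
    [[-0.0054,-0.066,0.0004],[0,0,0],0],
    [[-0.0058,-0.07,0.0004],[0,0,0],0],
    [[-0.0058,-0.07,0.0004],[0,0,0],0],
  ],
)

```text
clock: 56.22
ee_pos: [0.5866, -0.0085, 0.0736]
tcp_rot: [0.0, -0.677, 0.736, 0.0]
ft_force: [0.2, 4.0, 3.3]
width: 0.0083
grip_force: 88.7
```

```bash
python3 lane.py | grep -v "^ \["
```

```text
56.225 [ 0.586649   -0.0084865   0.07361768] 175.17419808915307
[]
top ((587.78271484375, -13.223966598510742), (53.39833450317383, 22.463409423828125), 74.07896423339844) 0.0970509918145931
0.029 0.5696 0.5981 c 0.5839 -0.0311
0.039 0.5921 0.5946 c 0.5933 -0.032
0.089 0.5793 0.5892 c 0.5843 -0.0284
```

To row units: 110 mm / 500 = 0.22, -1.5 mm / 500 = -0.003.

Request:
carry_out(
  targets=[
    [[-0.0002,-0.003,0],[0,0,0],0],
    [[-0.0002,-0.003,0],[0,0,0],0],
    [[-0.0002,-0.002,0],[0,0,0],0.3],
    [[-0.0002,-0.002,0],[0,0,0],0.35],
    [[-0.0002,-0.002,0.02],[0,0,0],0.35],
    [[0,-0.002,0.1],[0,0,0],0.35],
    [[0.006,0.06,0.19],[0,0,0],0.2],
    [[0.008,0.092,0.22],[0,0,0],0],
    [[0.008,0.092,0.22],[0,0,0],0],
  ],
)

```text
clock: 57.4
ee_pos: [0.5912, 0.0381, 0.1851]
tcp_rot: [0.001, -0.677, 0.736, -0.0]
ft_force: [-0.5, -0.5, -0.7]
width: -0.0001
grip_force: 0.0
```

```bash
python3 tp.py; python3 - <<'E'
import numpy as np,cv2
cv2.imwrite("pics/tp.png",np.load("tp.npz")["img"])
E
```

```text
57.4 [0.59118157 0.03806113 0.18507487] 175.20034914940572
((583.3292846679688, -43.735984802246094), (118.72661590576172, 9.839811325073242), 85.00479888916016)
-0.105 0.0944 0.0045
-0.1 0.0947 0.0014
-0.095 0.0947 0.0015
-0.09 0.0946 0.0014
-0.085 0.0948 0.0015
-0.08 0.0948 0.0014
-0.075 0.0945 0.0015
-0.07 0.0948 0.0017
-0.065 0.0947 0.0017
-0.06 0.0948 0.0017
-0.055 0.0947 0.0017
-0.05 0.0948 0.0017
-0.045 0.0948 0.0017
-0.04 0.0946 0.0018
-0.035 0.0946 0.0017
-0.03 0.0947 0.0018
-0.025 0.0949 0.0016
-0.02 0.0946 0.0017
-0.015 0.0948 0.0017
-0.01 0.0947 0.002
-0.005 0.0948 0.002
0.0 0.0947 0.0022
0.005 0.0947 0.002
0.01 0.0948 0.002
0.015 0.0945 0.0017
lane floor y -0.12408232203690872
```

View pics/tp.png

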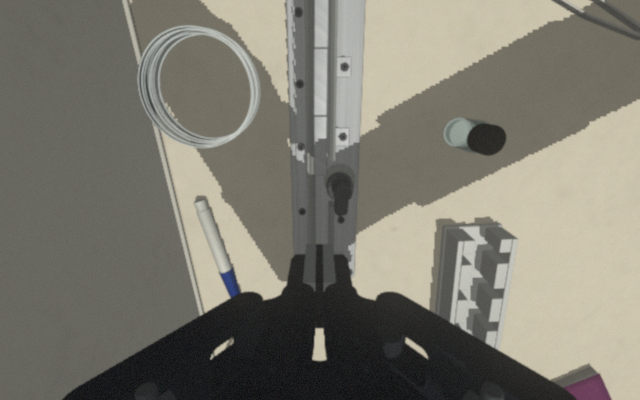

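The four coupons stand end to end (image 315–330, 0–170) behind the roller, with the rearmost edge at rail x≈25.7 mm and the wing still at (341,190). I'll do a last check of the gauge and then hand in.

```bash
python3 - <<'E'
from h import *
P=np.load("tp.npz")["W"].reshape(-1,3)
m=(P[:,2]>.057)&(P[:,2]<.068)&(abs(P[:,0]-.568)<.02)&(abs(P[:,1]-.05)<.04);Q=P[m]
for y in (.036,.042,.051,.057,.061):
    q=Q[abs(Q[:,1]-y)<.002]; print(y,q[:,0].min(),q[:,0].max())
for n in("scene","top"):
    c=camera(n);W=world(c).reshape(-1,3)
    m=(abs(W[:,0]-.4387)<.05)&(abs(W[:,1]+.218)<.08)&(W[:,2]>.06)&(W[:,2]<.1); print(n,m.sum(),W[m].min(0) if m.any() else "",W[m].max(0) if m.any() else "")
    cv2.imwrite(f"pics/{n}_end.png",c["img"])
E
```

```text
0.036 0.5630976076478894 0.5771001621552343
0.042 0.5618870940922421 0.578945142683128
0.051 0.5658851416208672 0.5771171238317455
0.057 0.5660189135944175 0.5783369518247101
0.061 0.5673224357771237 0.5784525001539773
scene 64 [ 0.43137803 -0.23583537  0.06062373] [ 0.44272673 -0.20470779  0.07952132]
top 54 [ 0.42970735 -0.23133042  0.06020029] [ 0.44404079 -0.20254812  0.07967265]
```

The wing is unchanged and the gauge stands upright in its stand.

```bash
python3 -c "
from cell import *
print(hand_in())"
```

```text
the job is handed in; nothing more can be done
None
```

The job is handed in: the roller is set to about 0.3 mm of play (from the bolt angle), the gauge slid clear of the roller and is back in its stand, and all four coupons slid past the roller and stand upright in the run-out.

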